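Hang the swab pail on the twin hook

TASK

Take the small steel pail that has a handle: with the pail still standing on the desk, swing its folded handle up until it stands upright, then carry the pail by the handle and hang it over both prongs of the twin-hook stand. It should end up hanging still and level, clear of the stand's base, with nobody holding it; leave the handleless beaker and the two vials where they are, and do not tip the pail over.

Things in the scene. Friction and masses are not known exactly. Their poses are not given: they have to be found in the camera images.
- pail: Open round steel pail, 100 mm across the rim, 80 mm at the foot, 75 mm high, about 0.25 kg, standing loose on the desk. Origin at the centre of its underside, z up. The handle's hinge axis runs along the pail's own y, 65 mm above the origin (wire arms at y = +-60 mm). The handle lies folded towards the pail's own -x, the side nearer the robot.
- bail_grip (a point): Middle of the pail's handle bar: a straight, ribbed white grip 12 mm thick, 100 mm long, parallel to the pail's y, carried by two thin wire arms 95 mm from the hinge axis. Folded, it stands 73 to 86 mm out from the pail's axis and 105 to 126 mm above the desk; upright, it is centred over the pail, 160 mm above its underside.
- bail (a joint): Angle of the pail's handle: 0 = folded on its stop (25 degrees above level, towards the pail's -x); 1.13 = upright; 2.26 = folded to the other side. Starts between 0 and 0.25. The slightly stiff hinge (0.014 N m) holds the handle where it is left. A slanting fingertip under the bar swings it up easily (or pinch it and follow the arc); a level push at the hinge may tip the pail.
- hook_stand: Fixed stand: white base plate 140 x 130 x 10 mm (own x -112 to +28 mm) with two parallel steel rods 8 mm thick, 68 mm between centres (60 mm clear for the fingers). Each rises at own x = +15 mm, bends to the stand's own -x (roughly to the robot), dips into a saddle and ends in an upturned tip, open to -x. Origin on the desk 70 mm behind the saddles' middle, z up, y from rod to rod.
- saddle (a point): Midpoint between the stand's two saddles, level with the rods' upper surface, 190 mm above the desk; axes as the stand's. Flat from x = -14 to +16 mm; the upturned tips at x = -36 mm reach 25 mm above it; behind, the rods rise to 16 mm above it at x = +50 mm and go down to the base at x = +85 mm. A 12 mm bar lying in both saddles has its centre 6 mm above this point.
- beaker: Bystander, loose: steel beaker, 100 mm across the rim and 75 mm high like the pail, but without ears or handle, at the right of the desk. Origin at the centre of its underside. Leave it alone.
- vial_a: Bystander, loose: white medicine vial, 22 mm across, 47 mm high, near the middle of the desk. Origin at the centre of its underside. Leave it alone.
- vial_b: Bystander, loose: white medicine vial with a green cap, 22 mm across, 47 mm high, at the right of the desk. Origin at the centre of its underside. Leave it alone.

How it is judged:
By the outcome, as a careful person would: the job done as asked, in the order asked, and still so for the second after the job is handed in, with the robot touching nothing.
It also fails if it takes over 61 s, if anything falls off the work surface, if the arm or the gripper's body presses on something with over 40 N, if the wrist force passes 120 N, or if a joint passes its speed limit or range.

ROBOT

A 7-joint arm with a two-finger parallel gripper is mounted at the origin on the work surface; the furniture and walls round the work are solid. World frame = base frame: x ahead of the robot, y to its left, z up, the work surface at z = 0. Lengths are in m, angles in rad, forces in N, time in s.
With the tool pointing down it reaches from about 0.4 to 0.875 m from the base axis. Payload 19.3 kg.
Tool frame: the origin (TCP) lies on the centre line of the jaws, within the pads' length; the fingertips stand 25 mm ahead of it and the grasp point (between the pads) lies 6 mm ahead of it; z points along the fingers, y is the line along which they close (so a half turn about z gives the same grasp; the last joint's range is limited). The gripper opens to 85 mm and grips with 20 to 120 N. Pads are 22 mm wide; open, the fingers measure 114 mm over their backs; the gripper's body (76 mm by 85 mm) begins 54 mm behind the grasp point. The pads swing forward as they close: fully open they stand 13 mm farther back than shut.
Start: joints at [-1.218, 0.521, -0.036, 1.599, 0.021, 1.021, -0.113], TCP at [0.256, 0.57, 0.227] pointing down, gripper open.
Joint ranges: [-2.91, 2.91], [-0.3, 2.13], [-1.5, 1.42], [0.17, 2.43], [-1.26, 4.41], [0.16, 1.93], [-2.52, 2.52]. Speed limits (rad/s): [1.89, 1.89, 2.39, 2.39, 3.01, 3.01, 3.01].

INTERFACE

Orientations are given as [roll, pitch, yaw] about the fixed x, y, z axes, in that order (R = Rz(yaw) Ry(pitch) Rx(roll)).
In Python, from plant import env, viewer, finder gives the robot as it stands.
- The arm moves only by the tool servo_tool, never from a script. Its argument "rows" is text: rows parted by semicolons, each of 7 numbers parted by spaces: the closure, from 0 (fully open) to 1 (shut), then the shift along the tool's x, y, z in mm, then the turn, a rotation vector about the tool's x, y, z in rad. In form: gripper tx ty tz ax ay az; .... A call has exactly 5 rows; each row is the pose to reach, as a shift and turn from the pose commanded when the call began, along the tool's axes at that moment; what a row does not reach only later rows make up. A row lasts 1/12 s, in which the tool goes at most 41.7 mm and 7.16 degrees, less where a joint would pass 70% of its speed; a pose out of reach is approached as far as the arm can. A call with a gripper value outside its range is refused whole. The fingers move at their own pace and stop on an object; "squeeze" is the grip in N (left out, the last holds). Time passes only in rows, so rows that repeat a pose let the fingers close, or fill a call up. It gives the time, the measured TCP pose, the force, the opening and the grip force at its end, in the units of the state.
- env.sense(): the state, without advancing time (a new reading comes with each control period).
- viewer.capture(name): name is "scene" or "top" or "wrist"; returns the picture (400x640x3 uint8, red, green, blue); there is no depth.
- viewer.get_calibration(name): a dict with "intrinsics" (3x3 intrinsics, pixels), "k1" (the pictures are not rectified: a ray, as slopes to the right and down, at radius r is drawn at 1 + k1 r^2 times it, then the intrinsics apply), "xyz" and "orientation" of the camera in the world; the wrist camera has in their place "hand_eye" (4x4, takes a point from camera to tool coordinates, whose origin is the TCP and whose axes are the flange's). Camera axes: x right, y down, z forward; pixel columns grow to the right and rows downward; lengths in m; the calibration is good to about 2 mm. A picture is of the moment at which its call begins: read the wrist's pose just before it. get_calibration takes no time and is no camera call.
- env.hand_in(): hands the job in; it is judged then, once.
Trained networks look in the newest picture that a camera, given by its name, has taken for a name from the list of things; names that differ only in an ending like _2 or _b are one class to them, and where a whole thing is asked for, a point or a joint stands for the part that bears it (a point fixed in the world has none). Each returns a list of dicts, best first, with "p" (0 to 1); they miss things now and then, are a little off and sometimes report something else, mostly with a low value. They report only what shows in the picture. A call takes as long as a camera call.
- finder.recognise(name, camera): "centre" ([column, row] in pixels, amid what is visible of it).
The state is a dict: "clock": time; "qpos": joint angles; "qd": joint speeds; "joint_efforts": joint torques, N m; "tcp_pos": TCP position; "ee_rot": TCP orientation; "contact_force": force on the tool from outside, world axes, zero at the start; "moment": the same for the moment, N m; "grip_width": finger opening in m; "grip_force": force on a finger pad.
Only numpy, scipy, OpenCV 4.12 (cv2) and the standard library are available. Lean on these libraries where they do the work, as an engineer would, in place of code of your own. Each camera call takes 0.05 s, during which the arm holds its last target. There are 200 camera calls.

## Working session

There is one attempt and no reset: what is moved stays moved. The work goes in short steps, Python scripts to look and compute and a tool call to move; the robot and the scene stay as the last step left them, time stands still between calls to the robot, and variables do not carry over. Pictures are saved under pics/ and viewed, at most 10 in all, crops included, and the job is handed in when it is done.

Besides the shell and the picture viewer there is one more tool, called by a JSON object that holds its "fn" and its "kwargs", one argument or row to a line. servo_tool: Moves the arm, as the interface text tells. Its arguments: {"type":"object","properties":{"rows":{"type":"string"},"squeeze":{"type":"number"}},"required":["rows"]}

```bash
mkdir -p pics; ls
cat > h.py <<'E'
import numpy as np, cv2
from scipy.spatial.transform import Rotation as R
from plant import env, viewer, finder
def cam(n, s=None):
    c=viewer.get_calibration(n)
    if 'hand_eye' in c:
        s=s or env.sense(); T=np.eye(4); T[:3,:3]=R.from_euler('xyz',s['ee_rot']).as_matrix(); T[:3,3]=s['tcp_pos']
        T=T@np.array(c['hand_eye'])
    else:
        o=np.array(c['orientation']); T=np.eye(4)
        T[:3,:3]=o if o.shape==(3,3) else R.from_euler('xyz',o).as_matrix(); T[:3,3]=c['xyz']
    return np.array(c['intrinsics']),c['k1'],T
def ray(n,px,s=None):
    K,k,T=cam(n,s); d=cv2.undistortPoints(np.array([[px]],float),K,np.array([k,0,0,0.]))[0,0]
    return T[:3,3],T[:3,:3]@np.r_[d,1]
def at_z(n,px,z,s=None):
    o,d=ray(n,px,s); return o+d*(z-o[2])/d[2]
def tri(a,b):
    (o,d),(p,e)=a,b; t=np.linalg.lstsq(np.c_[d,-e],p-o,rcond=None)[0]
    u,v=o+t[0]*d,p+t[1]*e; return (u+v)/2,np.linalg.norm(u-v)
def proj(n,P,s=None):
    K,k,T=cam(n,s); q=(np.array(P)-T[:3,3])@T[:3,:3]
    return cv2.projectPoints(q.reshape(-1,1,3),np.zeros(3),np.zeros(3),K,np.array([k,0,0,0.]))[0].reshape(-1,2)
def snap(n,f):
    s=env.sense(); im=viewer.capture(n); cv2.imwrite('pics/'+f,im[:,:,::-1]); return s,im
E
python3 - <<'E'
from h import *
print(env.sense())
for n in ['scene','top']:
    print(viewer.get_calibration(n))
    snap(n,n+'0.png')
    for k in ['pail','bail_grip','hook_stand','saddle','beaker','vial_a']:
        try: print(n,k,[(np.round(d['centre'],1).tolist(),round(d['p'],2)) for d in finder.recognise(k,n)][:4])
        except Exception as e: print(k,e)
a=cv2.imread('pics/scene0.png');b=cv2.imread('pics/top0.png')
E
```

```text
pics
{'clock': 0.0, 'qpos': array([-1.21816773,  0.5220073 , -0.03629415,  1.60000687,  0.02120977,
        1.02107057, -0.11279724]), 'qd': array([ 7.41571139e-04, -1.17055982e-03,  1.08468602e-03,  1.25310624e-03,
       -1.02520569e-03,  1.63350483e-03, -3.72374490e-05]), 'joint_efforts': array([ 1.59777846e-03, -9.27094173e+01,  1.98003821e+00, -3.69936776e+01,
        1.77595048e-02,  7.87111087e-03, -9.80765071e-05]), 'tcp_pos': array([0.25638003, 0.56962859, 0.22603069]), 'ee_rot': array([-3.14049040e+00,  1.02922337e-04,  2.71873316e+00]), 'contact_force': array([ 0.13593348, -0.61667248,  0.87103725]), 'moment': array([-0.00283765, -0.00120429, -0.02103808]), 'grip_force': 0.0, 'grip_width': 0.08561337349376558}
{'intrinsics': array([[389.30511887,   0.        , 315.55472424],
       [  0.        , 389.30511887, 197.15397812],
       [  0.        ,   0.        ,   1.        ]]), 'k1': 0.03372131343110199, 'xyz': array([ 0.06992213, -0.95076567,  0.56124801]), 'orientation': array([-2.0164797 ,  0.00222757, -0.43036277])}
scene pail [([379.9, 235.7], 0.8)]
scene bail_grip []
scene hook_stand [([308.4, 200.7], 0.83)]
scene saddle [([307.2, 199.7], 0.55)]
scene beaker [([377.9, 287.3], 0.66)]
scene vial_a [([318.9, 297.0], 0.73), ([290.5, 222.3], 0.62)]
{'intrinsics': array([[365.70736249,   0.        , 321.43649541],
       [  0.        , 365.70736249, 198.23227503],
       [  0.        ,   0.        ,   1.        ]]), 'k1': -0.01967487525857395, 'xyz': array([ 0.35650028, -0.11618927,  0.96703405]), 'orientation': array([-3.03513501, -0.01450192, -1.58825488])}
top pail [([368.7, 152.0], 0.73)]
top bail_grip [([370.7, 177.3], 0.66)]
top hook_stand [([233.1, 176.0], 0.95), ([290.8, 216.6], 0.64), ([363.1, 171.7], 0.41)]
top saddle []
top beaker [([432.8, 197.4], 0.95)]
top vial_a [([412.1, 234.8], 0.52)]
```

View pics/scene0.png

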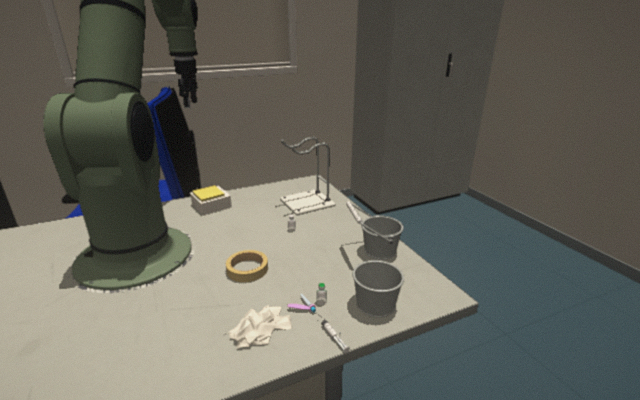

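View pics/top0.png

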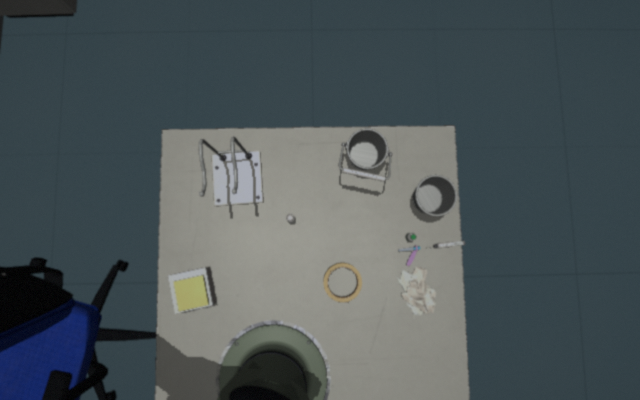

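The scene view shows the pail at about (382,237), with its white grip at about (355,212). The stand is at (308,175), and the beaker is at (378,288). In the top view the pail is at (367,150) with its grip below it around (362,175), and the stand is at (235,178). Next I'll enlarge the top view.

Run:
```python
import cv2,numpy as np
a=cv2.imread('pics/top0.png');b=cv2.imread('pics/scene0.png')
f=lambda x,r:cv2.resize(x[r[1]:r[1]+75,r[0]:r[0]+100],(400,300),interpolation=cv2.INTER_CUBIC)
cv2.imwrite('pics/z.png',np.vstack([np.hstack([f(a,(320,120)),f(a,(185,135))]),np.hstack([f(b,(320,190)),f(b,(265,135))])]))
```

```text
(no output)
```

View pics/z.png

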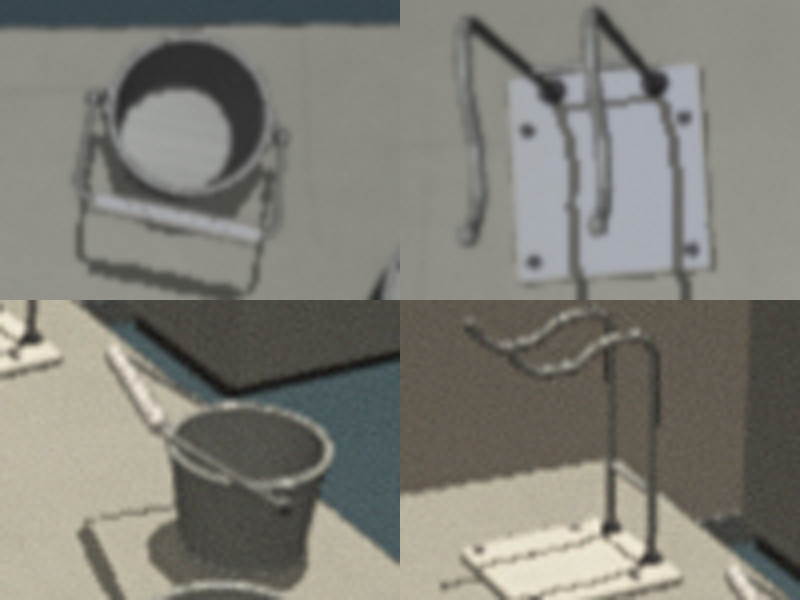

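The pail's ears in the top view are at (344.3,144.3) and (390.3,153.5), and its grip runs from (343.8,170) to (384.5,178.8). The plate corners and rod tips are also clear.

Run:
```python
from h import *
T=lambda x,y,ox,oy:(ox+x/4,oy+y/4)
L=at_z('top',T(97,97,320,120),.065);Rr=at_z('top',T(281,134,320,120),.065)
rim=at_z('top',T(190,117,320,120),.075)
print('ears',L,Rr,'mid',(L+Rr)/2,np.linalg.norm(L-Rr),'rim',rim)
d=L-Rr;print('yaw',np.arctan2(-d[0],d[1]))
gl=tri(ray('top',T(95,200,320,120)),ray('scene',T(112,50,320,190)));gr=tri(ray('top',T(258,235,320,120)),ray('scene',T(158,118,320,190)))
print('grip',gl,gr);d=gl[0]-gr[0];print(np.linalg.norm(d),'yaw',np.arctan2(-d[0],d[1]))
q=[at_z('top',T(x,y,185,135),.01) for x,y in[(110,82),(295,65),(315,268),(120,283)]]
print(np.round(q,3)); d=(q[0]+q[1]-q[2]-q[3]); y=np.arctan2(d[1],d[0]); c=sum(q)/4
o=c[:2]+.042*np.array([np.cos(y),np.sin(y)]); print('stand yaw',y,'origin',o,'saddle',o-.07*np.array([np.cos(y),np.sin(y)]))
t=[at_z('top',T(x,yy,185,135),.211) for x,yy in[(68,236),(198,226)]]
print('tips',t, np.linalg.norm(t[0]-t[1])); m=(t[0]+t[1])/2; print('saddle from tips',m[:2]+.036*np.array([np.cos(y),np.sin(y)]))
for n,z in(('vial_a',.03),):
  print([at_z('top',p,.047)[:2] for p in [(291,217),(411,237)]], 'beaker',at_z('top',(435,196),.075)[:2])
print(viewer.get_calibration('wrist'))
```

```text
ears [ 0.58876317 -0.1909304   0.065     ] [ 0.56339426 -0.30656509  0.065     ] mid [ 0.57607871 -0.24874775  0.065     ] 0.11838480768771656 rim [ 0.57266846 -0.24787499  0.075     ]
yaw -0.2159668616433207
grip (array([ 0.51162737, -0.18321252,  0.12484728]), np.float64(0.000424593873070825)) (array([ 0.48920615, -0.27751644,  0.12814026]), np.float64(2.2770604877815533e-05))
0.09698858222473775 yaw -0.23342108982376839
[[0.577 0.156 0.01 ]
 [0.587 0.033 0.01 ]
 [0.451 0.02  0.01 ]
 [0.443 0.147 0.01 ]]
stand yaw 0.08035484247839866 origin [0.55651307 0.09232717] saddle [0.48673894 0.08670838]
tips [array([0.44987809, 0.11927182, 0.211     ]), array([0.45404169, 0.0518871 , 0.211     ])] 0.06751322899769432
saddle from tips [0.48784373 0.08846912]
[array([ 0.40835315, -0.05390312]), array([ 0.35297907, -0.3547283 ])] beaker [ 0.45267602 -0.41147916]
{'intrinsics': array([[329.38385555,   0.        , 319.75429696],
       [  0.        , 329.38385555, 193.19751   ],
       [  0.        ,   0.        ,   1.        ]]), 'k1': 0.020232532772011796, 'hand_eye': array([[ 4.43203813e-04, -9.61116546e-01, -2.76142698e-01,
         7.05228572e-02],
       [ 9.99998413e-01, -5.05230810e-05,  1.78082449e-03,
        -8.08647994e-05],
       [-1.72553146e-03, -2.76143049e-01,  9.61114998e-01,
        -1.47309568e-01],
       [ 0.00000000e+00,  0.00000000e+00,  0.00000000e+00,
         1.00000000e+00]])}
```

```bash
cat >> h.py <<'E'
def pose(pos,tilt,p):  # tool down, tool y along (cos p,sin p); tilted forward by tilt; pos = grasp point
    M=R.from_euler('z',p+np.pi/2)*R.from_euler('x',np.pi); M=M*R.from_rotvec([tilt,0,0])
    return np.array(pos)-M.apply([0,0,.006]),M
def plan(wps,s=None,n=None):  # wps: (pos,tilt,p); prints tool-frame step per call, chained
    s=s or env.sense(); x=np.array(s['tcp_pos']);M=R.from_euler('xyz',s['ee_rot'])
    for w in wps:
        X,N=pose(*w); d=M.inv().apply(X-x)*1000; r=(M.inv()*N).as_rotvec()
        k=n or max(1,int(np.ceil(max(np.linalg.norm(d)/200,np.linalg.norm(r)/.6))))
        for i in range(k):
            Y=x+(X-x)/k; Q=M*R.from_rotvec(r/k)
            print(w,'step',i,np.round(M.inv().apply(Y-x)*1000,0),np.round(r/k,3))
            x_,M_=Y,Q
            x,M=Y,Q; X=X if i<k-1 else X
            if i<k-1: k2=k-1-i; 
            # keep remaining fraction
            if i<k-1:
                d_=(X-x); X0=X; 
                if i+1<k: pass
            x=Y
            if i<k-1: X=x+(X-x); 
        x,M=X,N
E
python3 - <<'E'
# replace plan by a clean version
s=open('h.py').read(); s=s[:s.index('def plan')]+'''def plan(wps):  # wps: (pos,tilt,p); prints chained tool-frame steps, one per call
    s=env.sense(); x=np.array(s['tcp_pos']);M=R.from_euler('xyz',s['ee_rot'])
    for w in wps:
        X,N=pose(*w); r=(M.inv()*N).as_rotvec(); x0=x
        k=max(1,int(np.ceil(max(np.linalg.norm(X-x)/.2,np.linalg.norm(r)/.6))))
        for i in range(k):
            print(np.round(M.inv().apply((X-x0)/k)*1000),np.round(r/k,3)); M=M*R.from_rotvec(r/k)
        x,M=X,N
'''
open('h.py','w').write(s)
E
python3 -c "
from h import *
s=env.sense();x,M=pose([.3,0,.3],.5,0);print(M.as_matrix()[:,2])
plan([([.42,.25,.33],0,.9),([.47,-.13,.35],0,-.22)])"
```

```text
[-4.79425539e-01  8.32667268e-17 -8.77582562e-01]
[-140. -112.  -55.] [-0.    -0.     0.124]
[-153.  -94.  -55.] [-0.    -0.     0.124]
[-138. -133.  -10.] [ 0.   -0.    0.56]
[-187.  -40.  -10.] [ 0.   -0.    0.56]
```

```bash
sed -i 's/\[tilt,0,0\]/[-tilt,0,0]/' h.py
```

{"fn": "servo_tool", "kwargs": {
  "rows": "0 -28 -22 -11 0 0 0.025;0 -56 -45 -22 0 0 0.05;0 -84 -67 -33 0 0 0.075;0 -112 -90 -44 0 0 0.1;0 -140 -112 -55 0 0 0.124"
}}

```text
clock: 1.12
tcp_pos: [0.3386, 0.4086, 0.2822]
ee_rot: [3.141, -0.0, 2.594]
contact_force: [0.1, 0.7, 0.4]
grip_width: 0.0854
grip_force: 0.0
```

{"fn": "servo_tool", "kwargs": {
  "rows": "0 -31 -19 -11 0 0 0.025;0 -61 -38 -22 0 0 0.05;0 -92 -56 -33 0 0 0.075;0 -122 -75 -44 0 0 0.1;0 -153 -94 -55 0 0 0.124"
}}

```text
clock: 1.53
tcp_pos: [0.4204, 0.2489, 0.3374]
ee_rot: [3.141, -0.0, 2.47]
contact_force: [1.2, -0.6, -0.5]
grip_width: 0.0852
grip_force: 0.0
```

{"fn": "servo_tool", "kwargs": {
  "rows": "0 -28 -27 -2 0 0 0.112;0 -55 -53 -4 0 0 0.224;0 -83 -80 -6 0 0 0.336;0 -110 -106 -8 0 0 0.448;0 -138 -133 -10 0 0 0.56"
}}

```text
clock: 1.95
tcp_pos: [0.4452, 0.0588, 0.347]
ee_rot: [3.141, -0.0, 1.905]
contact_force: [0.3, 0.8, -0.5]
grip_width: 0.0855
grip_force: 0.0
```

{"fn": "servo_tool", "kwargs": {
  "rows": "0 -37 -8 -2 0 0 0.112;0 -75 -16 -4 0 0 0.224;0 -112 -24 -6 0 0 0.336;0 -150 -32 -8 0 0 0.448;0 -187 -40 -10 0 0 0.56"
}}

```text
clock: 2.37
tcp_pos: [0.4699, -0.1311, 0.3571]
ee_rot: [3.141, -0.0, 1.345]
contact_force: [1.5, -0.2, -0.3]
grip_width: 0.0856
grip_force: 0.0
```

Run:
```python
from h import *
s,im=snap('wrist','w1.png')
P=np.array([[.575,-.248,.075],[.5116,-.1832,.1248],[.489,-.2775,.128],[.5888,-.1909,.065],[.5634,-.3066,.065]])
q=proj('wrist',P,s);print(q)
for a in q: cv2.circle(im,tuple(int(v) for v in a),3,(255,0,0),1)
cv2.imwrite('pics/w1m.png',im[:,:,::-1])
for k in('bail_grip','pail'):print(k,[(d['centre'],d['p']) for d in finder.recognise(k,'wrist')])
```

```text
[[412.52656634 219.6665818 ]
 [363.35182893 195.86015066]
 [360.1749331  269.78079452]
 [414.36816077 176.68280528]
 [408.77501102 255.62084949]]
bail_grip [([363.6, 228.9], 0.88)]
pail []
```

View pics/w1m.png

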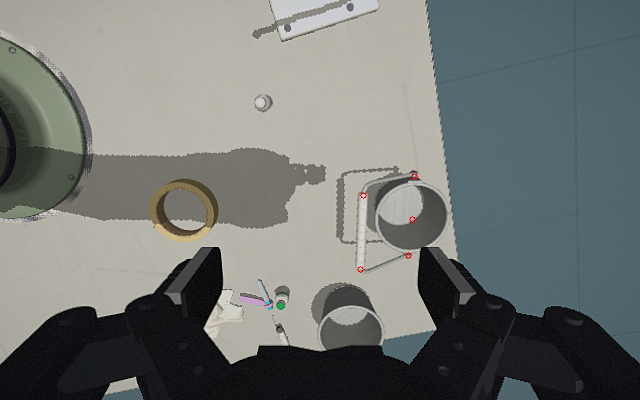

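The projected pail and grip points match the wrist view to within about 2 px; the bar is at column 361, rows 195–269. I'll approach with the fingers slanted and straddling the bar.

```bash
cat >> h.py <<'E'
p=-.225; C=np.array([.5745,-.248,.065]); px=np.array([np.cos(p),np.sin(p),0])
g=lambda th,r=.095: C+r*(-np.cos(th)*px+np.array([0,0,np.sin(th)]))
E
python3 - <<'E'
from h import *
th=np.radians(38.5); zt=px*np.sin(.5)-np.array([0,0,np.cos(.5)])
print(g(th))
plan([(g(th)-.08*zt,.5,p),(g(th),.5,p)])
print('arc'); th_=np.radians([52,65,78,90])
plan([(g(th)-.08*zt,.5,p),(g(th),.5,p)]+[(g(t),.5*(90-np.degrees(t))/51.5,p) for t in th_])
E
```

```text
[ 0.50202623 -0.23141254  0.12413889]
[-90.  12. 157.] [-0.5    0.001 -0.   ]
[ 0. -0. 80.] [0. 0. 0.]
arc
[-90.  12. 157.] [-0.5    0.001 -0.   ]
[ 0. -0. 80.] [0. 0. 0.]
[-0. 22. -6.] [ 0.131  0.    -0.   ]
[ 0. 22. -4.] [0.126 0.    0.   ]
[ 0. 22. -2.] [ 0.126 -0.     0.   ]
[-0. 21.  0.] [0.117 0.    0.   ]
```

{"fn": "servo_tool", "kwargs": {
  "rows": "0.5 -18 2 31 -0.1 0 0;0.5 -36 5 63 -0.2 0 0;0.5 -54 7 94 -0.3 0 0;0.5 -72 10 126 -0.4 0 0;0.5 -90 12 157 -0.5 0 0"
}}

```text
clock: 2.93
tcp_pos: [0.4683, -0.1916, 0.232]
ee_rot: [2.733, -0.02, 1.368]
contact_force: [1.3, 1.4, -0.2]
grip_width: 0.0426
grip_force: 0.0
```

Run:
```python
from h import *
s,im=snap('wrist','w2.png'); th=np.radians(38.5); print(s['tcp_pos'],s['ee_rot'],s['grip_width'])
py=np.array([-px[1],px[0],0]); b=g(th)
P=[b-.05*py,b,b+.05*py]; q=proj('wrist',P,s);print(q)
for a in q: cv2.circle(im,tuple(int(v) for v in a),3,(255,0,0),1)
cv2.imwrite('pics/w2m.png',im[:,:,::-1])
print([(d['centre'],d['p']) for d in finder.recognise('bail_grip','wrist')])
zt=px*np.sin(.5)-np.array([0,0,np.cos(.5)])
plan([(b,.5,p)])
```

```text
[ 0.46829793 -0.1916406   0.23197877] [ 2.73254017 -0.02022896  1.36789841] 0.042589935168552966
[[313.87333857 279.73190671]
 [314.32471627 226.60290676]
 [314.81065069 168.68197207]]
[([311.5, 219.4], 0.93)]
[-34.  -4. 108.] [-0.096 -0.03   0.008]
```

View pics/w2m.png

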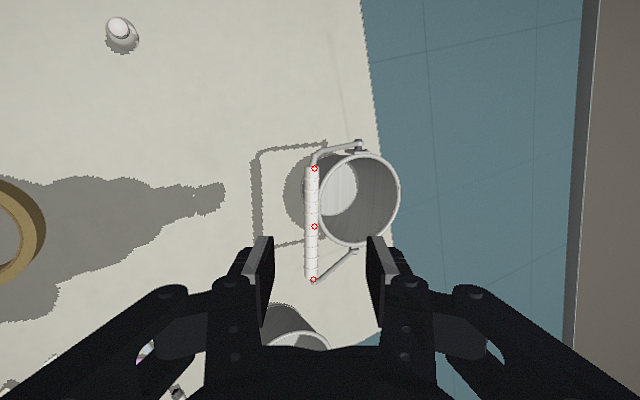

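The bar at column 311 is within 3 px of the prediction and lies between the fingers. I'll go in.

{"fn": "servo_tool", "kwargs": {
  "rows": "0.5 -14 -2 20 -0.06 -0.01 0;0.5 -34 -5 45 -0.096 -0.03 0.008;0.5 -34 -5 70 -0.096 -0.03 0.008;0.5 -34 -5 95 -0.096 -0.03 0.008;0.5 -34 -5 108 -0.096 -0.03 0.008"
}}

```text
clock: 3.45
tcp_pos: [0.5029, -0.2252, 0.1666]
ee_rot: [2.655, -0.009, 1.356]
contact_force: [2.8, 0.0, 1.5]
grip_width: 0.0424
grip_force: 0.0
```

Run:
```python
from h import *
th=np.radians(38.5); s=env.sense(); M=R.from_euler('xyz',s['ee_rot']); print(s['tcp_pos']+M.apply([0,0,.006]),g(th),s['contact_force'])
plan([(g(th),.5,p)])
plan([(g(t),.5*(90-np.degrees(t))/51.5,p) for t in np.radians([52,65,78,90])])
```

```text
[ 0.50562116 -0.22570159  0.16128471] [ 0.50202623 -0.23141254  0.12413889] [2.81636441 0.02863084 1.45639771]
[ -7. -19.  32.] [-0.013 -0.013  0.004]
[-7.  3. 25.] [ 0.118 -0.012  0.005]
[ 0. 22. -4.] [0.126 0.    0.   ]
[ 0. 22. -2.] [ 0.126 -0.     0.   ]
[-0. 21.  0.] [0.117 0.    0.   ]
```

```bash
python3 -c "
from h import *
s=env.sense();print(s['qpos'],s['qd'])"
```

```text
[ 0.16882235  0.35107412  0.2336329   2.26088334 -1.24460542  0.16851202
  1.35265444] [ 0.6178563   0.84528673 -0.55484508 -0.29631271 -2.05615153 -0.32453837
  2.097613  ]
```

{"fn": "servo_tool", "kwargs": {
  "rows": "0.5 -3 -10 0 0 0 0;0.5 -7 -19 0 -0.013 -0.013 0.004;0.5 -7 -19 0 -0.013 -0.013 0.004;0.5 -7 -19 0 -0.013 -0.013 0.004;0.5 -7 -19 0 -0.013 -0.013 0.004"
}}

```text
clock: 3.87
tcp_pos: [0.4857, -0.2323, 0.167]
ee_rot: [2.659, -0.002, 1.345]
contact_force: [0.3, -0.0, 0.2]
grip_width: 0.0423
grip_force: 0.0
```

```bash
python3 -c "
from h import *
s=env.sense();print(s['qpos'],s['qd'],s['tcp_pos']);plan([(g(np.radians(38.5)),.5,p)])"
```

```text
[ 0.18940868  0.33383171  0.23448273  2.28628124 -1.26093816  0.16301835
  1.38608301] [ 0.01088998  0.00607542 -0.00978984  0.00452228 -0.01086707 -0.00700108
  0.01848415] [ 0.48574635 -0.23225432  0.1670083 ]
[ 4. -6. 39.] [-0.017 -0.001 -0.001]
```

The wrist is at its joint limits at this slant, so I'll reduce the tilt to about 0.2.

```bash
python3 -c "
from h import *
b=g(np.radians(38.5)); zt=px*np.sin(.2)-np.array([0,0,np.cos(.2)])
plan([(b-.04*zt,.2,p),(b-.002*px,.2,p)])"
```

```text
[4. 7. 1.] [ 0.283 -0.002 -0.001]
[-0. -2. 40.] [0. 0. 0.]
```

{"fn": "servo_tool", "kwargs": {
  "rows": "0.5 1 2 0 0.07 0 0;0.5 2 4 0 0.14 0 0;0.5 3 5 0 0.21 0 0;0.5 4 7 1 0.283 0 0;0.5 4 7 1 0.283 0 0"
}}

```text
clock: 4.28
tcp_pos: [0.4941, -0.2294, 0.1695]
ee_rot: [2.953, 0.003, 1.347]
contact_force: [1.3, 2.4, -1.1]
grip_width: 0.0425
grip_force: 0.0
```

```bash
python3 -c "
from h import *
s=env.sense();print(s['qpos'],s['contact_force'])
b=g(np.radians(38.5)); 
plan([(b-.002*px,.2,p)]+[(g(t),.2*(90-np.degrees(t))/51.5,p) for t in np.radians([52,65,78,90])])"
```

```text
[-0.23836884  0.51053068  0.78317671  2.05260966 -0.69661575  0.6338442
  0.77424314] [ 1.31239804  2.40182484 -1.05919177]
[-0. -2. 40.] [-0.012  0.003  0.001]
[  0.  21. -12.] [0.052 0.    0.   ]
[ 0. 20. -8.] [0.05 0.   0.  ]
[ 0. 21. -5.] [0.05 0.   0.  ]
[-0. 20. -1.] [0.047 0.    0.   ]
```

{"fn": "servo_tool", "kwargs": {
  "rows": "0.5 0 -2 10 -0.01 0 0;0.5 0 -2 20 -0.01 0 0;0.5 0 -2 30 -0.01 0 0;0.5 0 -2 40 -0.01 0 0;0.5 0 -2 40 -0.01 0 0"
}}

```text
clock: 4.7
tcp_pos: [0.4971, -0.2319, 0.1267]
ee_rot: [2.936, -0.001, 1.344]
contact_force: [-0.4, 0.2, -0.5]
grip_width: 0.0429
grip_force: 0.0
```

{"fn": "servo_tool", "kwargs": {
  "rows": "0.75 0 0 0 0 0 0;0.75 0 0 0 0 0 0;0.75 0 0 0 0 0 0;0.75 0 0 0 0 0 0;0.75 0 0 0 0 0 0"
}}

```text
clock: 5.12
tcp_pos: [0.4977, -0.232, 0.1286]
ee_rot: [2.934, -0.001, 1.344]
contact_force: [0.0, -0.2, 0.8]
grip_width: 0.0215
grip_force: 0.0
```

Run:
```python
from h import *
s,im=snap('wrist','w3.png');print(s['qpos'],s['tcp_pos'],s['contact_force'],s['grip_width'])
a=viewer.capture('scene')[:,:,::-1][150:300,260:460]
cv2.imwrite('pics/c3.png',np.vstack([cv2.resize(a,(600,450)),cv2.resize(im[:,:,::-1],(600,375))])[:,:][:825:1] if 0 else np.hstack([cv2.resize(a,(400,300)),cv2.resize(im[:,:,::-1],(400,300))]))
plan([(g(t),.2*(90-np.degrees(t))/51.5,p) for t in np.radians([52,65,78,90])])
```

```text
[-0.14676031  0.55735769  0.66758954  2.08626032 -0.80690133  0.5264227
  0.87501317] [ 0.49771663 -0.23203699  0.12862398] [ 0.04560181 -0.18245957  0.84671975] 0.021533332409972232
[  2.  22. -13.] [ 0.06  -0.    -0.002]
[ 0. 20. -8.] [0.05 0.   0.  ]
[ 0. 21. -5.] [0.05 0.   0.  ]
[-0. 20. -1.] [0.047 0.    0.   ]
```

View pics/c3.png

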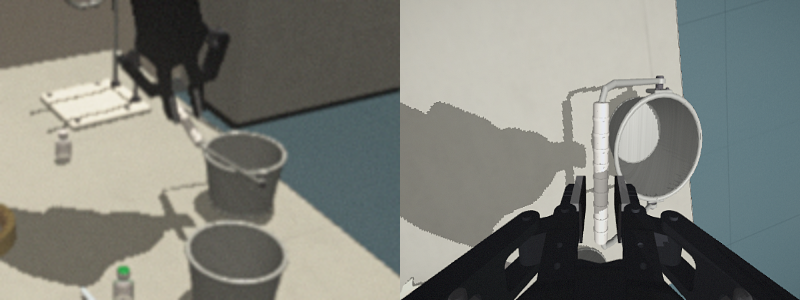

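The bar at column 600 of the composite sits between both fingers. I'll follow the arc.

{"fn": "servo_tool", "kwargs": {
  "rows": "0.75 0 4 -3 0.012 0 0;0.75 0 9 -5 0.024 0 0;0.75 0 13 -8 0.036 0 0;0.75 0 18 -10 0.048 0 0;0.75 1 22 -13 0.06 0 0"
}}

```text
clock: 5.63
tcp_pos: [0.5164, -0.2354, 0.1457]
ee_rot: [2.995, -0.0, 1.344]
contact_force: [-0.5, -0.6, -0.2]
grip_width: 0.0215
grip_force: 0.0
```

{"fn": "servo_tool", "kwargs": {
  "rows": "0.75 0 4 -2 0.01 0 0;0.75 0 8 -3 0.02 0 0;0.75 0 12 -5 0.03 0 0;0.75 0 16 -6 0.04 0 0;0.75 0 20 -8 0.05 0 0"
}}

```text
clock: 6.05
tcp_pos: [0.5346, -0.2396, 0.1564]
ee_rot: [3.045, -0.001, 1.344]
contact_force: [-0.2, -0.5, 0.6]
grip_width: 0.0213
grip_force: 0.0
```

Run:
```python
from h import *
s,im=snap('wrist','w4.png');print(s['qpos'],s['tcp_pos'],s['contact_force'],s['grip_width'])
a=viewer.capture('scene')[:,:,::-1][150:300,260:460]
cv2.imwrite('pics/c4.png',np.hstack([cv2.resize(a,(400,300)),cv2.resize(im[:,:,::-1],(400,300))]))
plan([(g(t),.2*(90-np.degrees(t))/51.5,p) for t in np.radians([78,90])])
```

```text
[-0.20604403  0.64095788  0.783778    1.88334418 -0.67130407  0.78929325
  0.70652696] [ 0.53456353 -0.23955032  0.1564373 ] [-0.24651655 -0.53785012  0.59834945] 0.021250463778071705
[ 1. 21. -5.] [ 0.051 -0.    -0.001]
[-0. 20. -1.] [0.047 0.    0.   ]
```

View pics/c4.png

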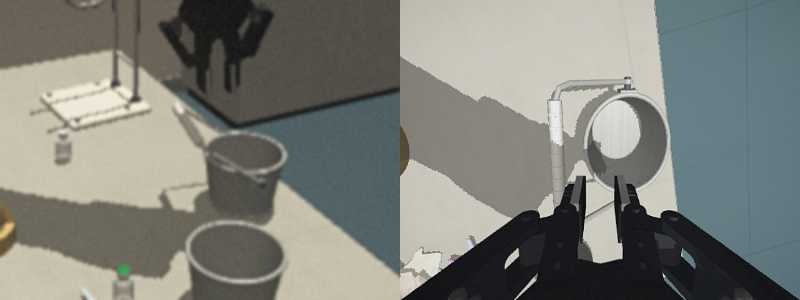

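The fingers passed over the bar. It's still folded, at column 555 of the composite. I'll measure its height again from the wrist and scene views.

Run:
```python
from h import *
s=env.sense()
e=tri(ray('wrist',(248,134),s),ray('scene',(349,203))); print('end',e)
for dy in(-3,0,3): print(tri(ray('wrist',(248,134),s),ray('scene',(349,203+dy))))
# check prediction of folded bar, several angles
py=np.array([-px[1],px[0],0])
for d in(25,30,35,40): 
    b=g(np.radians(d)); print(d,b,[np.round(proj(n,[b+.05*py,b-.05*py]),1).tolist() for n in('wrist','scene','top')])
print('ear',proj('wrist',[C+.06*py,C-.06*py]))
for n in('scene','top'):
    im=viewer.capture(n) if n=='top' else None
    print(n,[(d['centre'],d['p']) for d in finder.recognise('bail_grip',n)])
cv2.imwrite('pics/top4.png',im[:,:,::-1])
```

```text
end (array([ 0.513469  , -0.18171479,  0.12254465]), np.float64(0.0030352271541333846))
(array([ 0.5141296 , -0.18091146,  0.13044333]), np.float64(0.0021082662178794577))
(array([ 0.513469  , -0.18171479,  0.12254465]), np.float64(0.0030352271541333846))
(array([ 0.51280457, -0.18252277,  0.11460735]), np.float64(0.003966471094240918))
25 [ 0.49057097 -0.22879071  0.10514873] [[[233.3, 133.7], [244.2, 285.9]], [[343.8, 209.6], [355.4, 229.1]], [[341.9, 175.7], [382.9, 184.3]]]
30 [ 0.49430134 -0.2296445   0.1125    ] [[[238.3, 135.0], [248.8, 291.8]], [[345.3, 206.9], [357.1, 226.1]], [[342.4, 173.6], [383.7, 182.3]]]
35 [ 0.49864206 -0.23063799  0.11948976] [[[244.9, 136.2], [254.9, 297.6]], [[347.1, 204.3], [359.1, 223.3]], [[343.0, 171.3], [384.6, 180.0]]]
40 [ 0.50356012 -0.23176361  0.12606482] [[[253.1, 137.5], [262.3, 303.4]], [[349.1, 201.8], [361.3, 220.6]], [[343.6, 168.7], [385.6, 177.5]]]
ear [[363.79904764 112.67470165]
 [358.51669469 264.2381672 ]]
scene [([357.4, 210.8], 0.79)]
top []
```

The near fingertip slid over the bar before it took up the slack. I'll go again 10 mm deeper with a narrower gap.

Run:
```python
from h import *
def zt(a): return px*np.sin(a)-np.array([0,0,np.cos(a)])
D=lambda deg,a,dep=.010: (g(np.radians(deg))+dep*zt(a),a,p)
b=D(37.5,.2)
plan([(D(60,.2)[0]+[0,0,.05],.2,p),(b[0]-.045*zt(.2)-.002*px,.2,p),(b[0]-.002*px,.2,p)])
```

```text
[  1.  -2. -37.] [-0.103 -0.    -0.002]
[ -0. -44.  22.] [0. 0. 0.]
[-0. -0. 45.] [0. 0. 0.]
```

{"fn": "servo_tool", "kwargs": {
  "rows": "0.5 0 0 -10 0 0 0;0.5 0 0 -20 -0.05 0 0;0.5 0 -2 -37 -0.1 0 0;0.5 0 -2 -37 -0.1 0 0;0.5 0 -2 -37 -0.1 0 0"
}}

```text
clock: 6.72
tcp_pos: [0.5287, -0.2381, 0.1942]
ee_rot: [2.943, -0.002, 1.344]
contact_force: [0.1, 0.4, -0.8]
grip_width: 0.0427
grip_force: 0.0
```

{"fn": "servo_tool", "kwargs": {
  "rows": "0.5 0 -15 0 0 0 0;0.5 0 -30 5 0 0 0;0.5 0 -44 12 0 0 0;0.5 0 -44 22 0 0 0;0.5 0 -44 22 0 0 0"
}}

```text
clock: 7.13
tcp_pos: [0.4909, -0.229, 0.1613]
ee_rot: [2.947, -0.001, 1.345]
contact_force: [-0.3, -0.3, -0.4]
grip_width: 0.0427
grip_force: 0.0
```

Run:
```python
from h import *
def zt(a): return px*np.sin(a)-np.array([0,0,np.cos(a)])
D=lambda deg,a,dep=.010: (g(np.radians(deg))+dep*zt(a),a,p)
b=D(37.5,.2)
plan([(b[0]-.002*px,.2,p)])
s=env.sense();print(s['contact_force'],s['grip_width'])
```

```text
[ 0.  1. 43.] [-0.005 -0.001 -0.001]
[-0.31618794 -0.26956314 -0.36219983] 0.042695351445329925
```

{"fn": "servo_tool", "kwargs": {
  "rows": "0.5 0 1 12 0 0 0;0.5 0 1 24 0 0 0;0.5 0 1 36 0 0 0;0.5 0 1 43 0 0 0;0.5 0 1 43 0 0 0"
}}

```text
clock: 7.55
tcp_pos: [0.5005, -0.2316, 0.1197]
ee_rot: [2.946, -0.001, 1.344]
contact_force: [-1.0, 0.3, -0.5]
grip_width: 0.0427
grip_force: 0.0
```

{"fn": "servo_tool", "kwargs": {
  "rows": "0.8 0 0 0 0 0 0;0.8 0 0 0 0 0 0;0.8 0 0 0 0 0 0;0.8 0 0 0 0 0 0;0.8 0 0 0 0 0 0"
}}

```text
clock: 7.97
tcp_pos: [0.5004, -0.2315, 0.1212]
ee_rot: [2.944, -0.001, 1.344]
contact_force: [-0.7, -0.6, 0.4]
grip_width: 0.017
grip_force: 0.0
```

Run:
```python
from h import *
def zt(a): return px*np.sin(a)-np.array([0,0,np.cos(a)])
D=lambda deg,a,dep=.010: (g(np.radians(deg))+dep*zt(a),a,p)
s,im=snap('wrist','w5.png');print(s['tcp_pos'],s['contact_force'],s['grip_width'])
plan([D(t,.2*(90-t)/51.5) for t in (46,56,67,78,90)])
print([(d['centre'],d['p']) for d in finder.recognise('bail_grip','wrist')])
```

```text
[ 0.50038528 -0.23151721  0.12123833] [-0.67470995 -0.61477167  0.35291971] 0.016993094558757353
[ 1. 12. -6.] [ 0.027 -0.    -0.001]
[ 0. 14. -8.] [ 0.039  0.    -0.   ]
[ 0. 17. -7.] [0.043 0.    0.   ]
[ 0. 18. -4.] [0.043 0.    0.   ]
[-0. 20. -1.] [0.047 0.    0.   ]
[([321.4, 220.1], 0.68)]
```

{"fn": "servo_tool", "kwargs": {
  "rows": "0.8 0 3 0 0 0 0;0.8 0 6 -1 0.01 0 0;0.8 0 8 -3 0.015 0 0;0.8 0 10 -4 0.02 0 0;0.8 1 12 -6 0.027 0 0"
}}

```text
clock: 8.48
tcp_pos: [0.5108, -0.2332, 0.1292]
ee_rot: [2.972, -0.0, 1.344]
contact_force: [-2.3, 0.3, 1.5]
grip_width: 0.0167
grip_force: 1.3
```

{"fn": "servo_tool", "kwargs": {
  "rows": "0.8 0 3 -2 0.01 0 0;0.8 0 6 -3 0.015 0 0;0.8 0 9 -5 0.02 0 0;0.8 0 12 -6 0.03 0 0;0.8 0 14 -8 0.039 0 0"
}}

```text
clock: 8.9
tcp_pos: [0.5233, -0.2359, 0.1395]
ee_rot: [3.011, -0.0, 1.344]
contact_force: [-1.9, 0.7, 1.7]
grip_width: 0.0168
grip_force: 1.3
```

Run:
```python
from h import *
def zt(a): return px*np.sin(a)-np.array([0,0,np.cos(a)])
D=lambda deg,a,dep=.010: (g(np.radians(deg))+dep*zt(a),a,p)
s,im=snap('wrist','w6.png');print(s['tcp_pos'],s['contact_force'],s['grip_width'])
plan([D(t,.2*(90-t)/51.5) for t in (67,78,90)])
print([(d['centre'],d['p']) for d in finder.recognise('bail_grip','wrist')])
a=viewer.capture('scene')[:,:,::-1][150:300,260:460]
cv2.imwrite('pics/c6.png',np.hstack([cv2.resize(a,(400,300)),cv2.resize(im[:,:,::-1],(400,300))]))
```

```text
[ 0.52326637 -0.23586975  0.13954152] [-1.86373165  0.70835682  1.66046149] 0.016798561489527096
[-0. 16. -6.] [ 0.041 -0.    -0.001]
[ 0. 18. -4.] [0.043 0.    0.   ]
[-0. 20. -1.] [0.047 0.    0.   ]
[([315.9, 217.4], 0.98)]
```

View pics/c6.png

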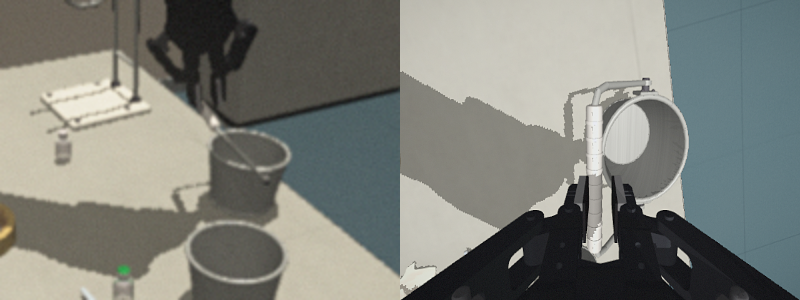

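The bar is held at column 595 of the composite and the handle is rising. The pail may have slid a few mm, so I'll check that.

Run:
```python
from h import *
s=env.sense(); py=np.array([-px[1],px[0],0])
f=lambda n:[np.round(at_z(n,(x*1.6-640,y*4/3),.075,s),4)[:2].tolist() for x,y in[]]
for x,y in[(688,140),(603,160),(648,96),(645,203)]: print(at_z('wrist',((x-400)*1.6,y*4/3),.075,s)[:2])
print('ear L',at_z('wrist',((648-400)*1.6,84*4/3),.066,s),'pred',C+.06*py)
# bar end ray intersect plane y'=+.05
o,d=ray('wrist',((595-400)*1.6,107*4/3),s); t=((C+.05*py-o)@py)/(d@py); e=o+t*d-C; print('bar rel: px',e@px,'z',e[2],np.degrees(np.arctan2(e[2],-e@px)),np.hypot(e@px,e[2]))
print('edge',at_z('top',(367,127),0))
```

```text
[ 0.63109721 -0.25000178]
[ 0.53321098 -0.24335512]
[ 0.5920441  -0.19857873]
[ 0.57183978 -0.30073288]
ear L [ 0.5968126  -0.18962298  0.066     ] pred [ 0.58788638 -0.18951235  0.065     ]
bar rel: px -0.055218161100382676 z 0.06058768686176291 47.65471031163688 0.0819750761790854
edge [ 0.65273653 -0.25954205  0.        ]
```

{"fn": "servo_tool", "kwargs": {
  "rows": "0.8 0 2 -4 0 0 0;0.8 0 4 -7 0 0 0;0.8 0 7 -10 0 0 0;0.8 0 9 -12 0 0 0;0.8 0 12 -15 0 0 0"
}}

```text
clock: 9.47
tcp_pos: [0.5328, -0.238, 0.1561]
ee_rot: [3.01, -0.001, 1.344]
contact_force: [-0.5, 0.0, -0.5]
grip_width: 0.0171
grip_force: 0.0
```

```bash
cat > est.py <<'E'
from h import *
s,im=snap('wrist','w7.png');print(s['tcp_pos'],s['contact_force'],s['grip_width'])
py=np.array([-px[1],px[0],0])
gr=cv2.cvtColor(im,cv2.COLOR_RGB2GRAY)
print([(d['centre'],d['p']) for d in finder.recognise('bail_grip','wrist')],[(d['centre'],d['p']) for d in finder.recognise('pail','wrist')])
cv2.imwrite('pics/t.png',cv2.resize(im[60:360,200:600,::-1],(800,600)))
E
python3 est.py
```

```text
[ 0.53276905 -0.23803226  0.1560866 ] [-0.46546941  0.00160983 -0.4663835 ] 0.01714675882691592
[([293.5, 178.8], 0.8)] [([351.7, 185.1], 0.58)]
```

View pics/t.png

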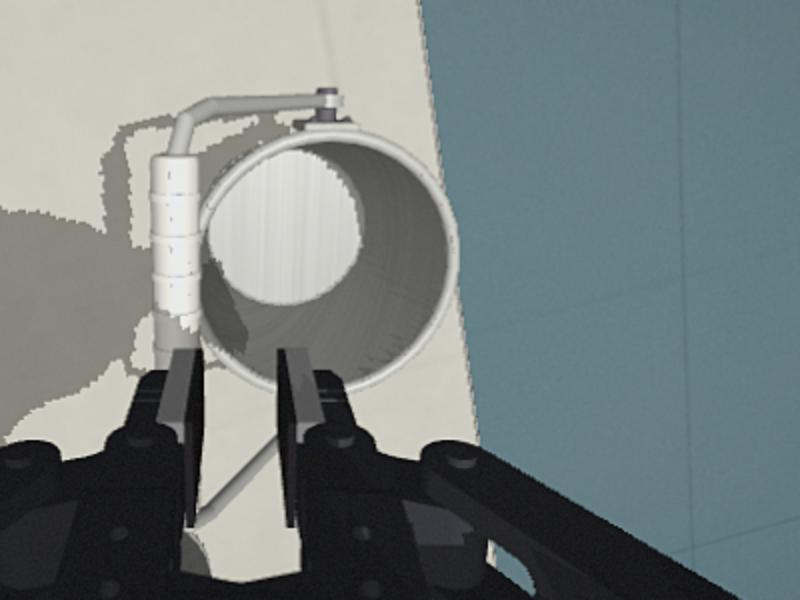

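The bar is behind the near finger again, at about (287,137) full-frame. The pail is upright and has slid slightly. I'll re-measure the pail and the handle angle.

Run:
```python
from h import *
s=env.sense(); py=np.array([-px[1],px[0],0])
F=lambda x,y:(x/2+200,y/2+60)
q=[at_z('wrist',F(*a),.075,s)[:2] for a in[(203,255),(459,250),(330,127),(330,395)]];print(q)
ear=at_z('wrist',F(329,100),.065,s); print('ear',ear,'centre from ear',ear-.058*py)
c=np.array([(q[0]+q[1])/2,(q[2]+q[3])/2]);print(c)
cc=np.r_[(ear-.058*py)[:2],.065]
o,d=ray('wrist',F(175,155),s); t=((cc+.05*py-o)@py)/(d@py); e=o+t*d-cc; print('bar end rel',e@px,e[2],np.degrees(np.arctan2(e[2],-e@px)),np.hypot(e@px,e[2]))
# solve angle with r=.095 on ray in the plane
A=o+t*d
for th in(28,32,36,40,44,48):
    P=cc+.05*py+.095*(-np.cos(np.radians(th))*px+[0,0,np.sin(np.radians(th))]); print(th,proj('wrist',[P],s)[0],F(175,155),proj('scene',[P,P-.1*py]).round(1).tolist())
print('pail pred ears scene',proj('scene',[cc+.06*py,cc-.06*py]))
viewer.capture('scene'); print([(d['centre'],d['p']) for d in finder.recognise('bail_grip','scene')],[(d['centre'],d['p']) for d in finder.recognise('pail','scene')])
```

```text
[array([ 0.53222777, -0.22823224]), array([ 0.62570972, -0.25123519]), array([ 0.5858383 , -0.19506531]), array([ 0.56669246, -0.29592276])]
ear [ 0.58973266 -0.18697963  0.065     ] centre from ear [ 0.57679249 -0.24351769  0.065     ]
[[ 0.57896874 -0.23973371]
 [ 0.57626538 -0.24549403]]
bar end rel -0.05888001196376973 0.09646684680267975 58.6015590210929 0.1130164073969145
28 [239.15438381 127.93989522] (287.5, 137.5) [[344.6, 207.1], [356.3, 226.2]]
32 [244.31677357 128.74879476] (287.5, 137.5) [[346.0, 205.0], [357.7, 223.9]]
36 [250.56020992 129.55464211] (287.5, 137.5) [[347.4, 202.9], [359.4, 221.7]]
40 [257.90990796 130.34848932] (287.5, 137.5) [[349.1, 200.9], [361.2, 219.5]]
44 [266.374298   131.12034746] (287.5, 137.5) [[350.8, 199.0], [363.1, 217.5]]
48 [275.94179359 131.8593359 ] (287.5, 137.5) [[352.7, 197.2], [365.2, 215.5]]
pail pred ears scene [[373.55766283 217.39805855]
 [390.45698832 240.90002262]]
[([366.0, 209.8], 0.64)] [([378.8, 236.3], 0.98)]
```

The handle is at about 52° and stayed there when the finger slipped off; the pail has moved only about 3 mm. I'll straddle it again, deeper, and carry on.

```bash
sed -i 's/C=np.array(.*\.065\])/C=np.array([.5765,-.2445,.065])/' h.py
cat >> h.py <<'E'
def zt(a): return px*np.sin(a)-np.array([0,0,np.cos(a)])
D=lambda deg,a,dep=.014,lead=0: (g(np.radians(deg))+dep*zt(a)+lead*px,a,p)
E
python3 - <<'E'
from h import *
b=D(52,.15); plan([(b[0]+[0,0,.045],.15,p),b])
E
```

```text
[  3. -10. -23.] [-0.019 -0.    -0.002]
[ 0. -7. 44.] [0. 0. 0.]
```

{"fn": "servo_tool", "kwargs": {
  "rows": "0.8 3 2 -12 0 0 0;0.8 3 2 -26 0 0 0;0.5 3 -4 -30 -0.019 0 0;0.5 3 -10 -23 -0.019 0 0;0.5 3 -10 -23 -0.019 0 0"
}}

```text
clock: 10.18
tcp_pos: [0.5196, -0.2316, 0.1773]
ee_rot: [2.992, -0.001, 1.344]
contact_force: [-0.5, 0.2, -0.7]
grip_width: 0.0423
grip_force: 0.0
```

{"fn": "servo_tool", "kwargs": {
  "rows": "0.5 0 -3 10 0 0 0;0.5 0 -5 22 0 0 0;0.5 0 -7 34 0 0 0;0.5 0 -7 44 0 0 0;0.5 0 -7 44 0 0 0"
}}

```text
clock: 10.6
tcp_pos: [0.5196, -0.2319, 0.1302]
ee_rot: [2.994, -0.001, 1.344]
contact_force: [-0.3, 0.2, -0.1]
grip_width: 0.0425
grip_force: 0.0
```

{"fn": "servo_tool", "kwargs": {
  "rows": "0.8 0 0 0 0 0 0;0.8 0 0 0 0 0 0;0.8 0 0 0 0 0 0;0.8 0 0 0 0 0 0;0.8 0 0 0 0 0 0"
}}

```text
clock: 11.02
tcp_pos: [0.5205, -0.2321, 0.1331]
ee_rot: [2.991, -0.001, 1.344]
contact_force: [0.0, -0.3, 0.0]
grip_width: 0.0173
grip_force: 0.0
```

```bash
python3 est.py
python3 - <<'E'
from h import *
plan([D(52,.15)]); plan([D(t,.15) for t in(58,65,73,81,90)])
E
```

```text
[ 0.5204818  -0.23209168  0.13307011] [ 0.02789596 -0.32304743  0.02349663] 0.017283850292672414
[([323.6, 232.2], 0.73)] [([376.1, 201.8], 0.68)]
[0. 0. 1.] [ 0.001 -0.    -0.002]
[ 0.  9. -3.] [ 0.001 -0.    -0.002]
[-0. 11. -4.] [0. 0. 0.]
[-0. 13. -3.] [0. 0. 0.]
[ 0. 13. -1.] [0. 0. 0.]
[ 0. 15.  1.] [0. 0. 0.]
```

{"fn": "servo_tool", "kwargs": {
  "rows": "0.8 0 4 -1 0 0 0;0.8 0 8 -3 0 0 0;0.8 0 12 -4 0 0 0;0.8 0 16 -6 0 0 0;0.8 0 20 -7 0 0 0"
}}

```text
clock: 11.58
tcp_pos: [0.5391, -0.2365, 0.143]
ee_rot: [2.991, -0.0, 1.344]
contact_force: [-0.3, 0.4, 0.6]
grip_width: 0.0172
grip_force: 0.2
```

```bash
python3 est.py
python3 - <<'E'
from h import *
s=env.sense(); py=np.array([-px[1],px[0],0])
for th in (50,58,65,72): 
    P=g(np.radians(th)); print(th,proj('wrist',[P+.05*py,P,P-.05*py],s).round(0).tolist())
im=cv2.cvtColor(cv2.imread('pics/w7.png'),cv2.COLOR_BGR2GRAY)
for r in (140,160,180,200): print(r,im[r,270:440:5].tolist())
E
```

```text
[ 0.53911317 -0.23649411  0.14302052] [-0.29053188  0.42235644  0.64054634] 0.017179410022461043
[([315.4, 236.2], 0.61)] [([345.5, 200.4], 0.57)]
50 [[269.0, 144.0], [274.0, 246.0], [277.0, 333.0]]
58 [[295.0, 146.0], [297.0, 252.0], [299.0, 341.0]]
65 [[320.0, 147.0], [320.0, 255.0], [320.0, 346.0]]
72 [[347.0, 148.0], [345.0, 258.0], [343.0, 350.0]]
140 [213, 206, 206, 206, 212, 157, 138, 136, 137, 183, 194, 189, 230, 181, 181, 142, 82, 84, 82, 81, 84, 80, 109, 181, 215, 186, 208, 205, 206, 145, 122, 122, 124, 124]
160 [129, 129, 135, 135, 135, 133, 187, 191, 224, 236, 236, 228, 218, 218, 216, 212, 218, 211, 216, 211, 133, 92, 93, 91, 91, 90, 90, 89, 163, 200, 123, 123, 125, 125]
180 [135, 136, 135, 136, 132, 131, 217, 193, 226, 237, 236, 222, 213, 215, 211, 206, 212, 209, 210, 209, 209, 120, 96, 98, 97, 91, 97, 93, 92, 93, 173, 167, 123, 124]
200 [137, 136, 135, 137, 76, 73, 88, 205, 232, 237, 235, 222, 209, 212, 204, 203, 209, 207, 206, 205, 137, 103, 104, 99, 100, 99, 99, 98, 95, 96, 104, 206, 123, 124]
```

It's working: the bar is at column 315, about 64°, with very little force. I'll continue.

{"fn": "servo_tool", "kwargs": {
  "rows": "0.8 0 4 -1 0 0 0;0.8 0 8 -2 0 0 0;0.8 0 12 -3 0 0 0;0.8 0 16 -4 0 0 0;0.8 0 20 -4 0 0 0"
}}

```text
clock: 12.15
tcp_pos: [0.5577, -0.2408, 0.1499]
ee_rot: [2.991, -0.001, 1.344]
contact_force: [-0.7, 1.0, -0.6]
grip_width: 0.017
grip_force: 0.1
```

{"fn": "servo_tool", "kwargs": {
  "rows": "0.8 0 4 0 0 0 0;0.8 0 8 0 0 0 0;0.8 0 12 0 0 0 0;0.8 0 16 1 0 0 0;0.8 0 20 1 0 0 0"
}}

```text
clock: 12.57
tcp_pos: [0.577, -0.2452, 0.1515]
ee_rot: [2.991, -0.001, 1.344]
contact_force: [-0.1, 0.2, 0.2]
grip_width: 0.0172
grip_force: 0.1
```

```bash
python3 est.py
python3 - <<'E'
from h import *
s=env.sense(); py=np.array([-px[1],px[0],0])
for th in (80,90,95): 
    P=g(np.radians(th)); print(th,proj('wrist',[P+.05*py,P,P-.05*py],s).round(0).tolist())
plan([D(90,0,.0)])
print('ears pred',proj('wrist',[C+.06*py],s), proj('scene',[C,g(np.pi/2)]))
for n in('scene','top'):
    im=viewer.capture(n); cv2.imwrite(f'pics/{n}8.png',im[:,:,::-1])
    print(n,[(k,d['centre'],d['p']) for k in('bail_grip','pail') for d in finder.recognise(k,n)])
im=cv2.cvtColor(cv2.imread('pics/w7.png'),cv2.COLOR_BGR2GRAY)
for r in (120,140,160,180): print(r,im[r,200:460:5].tolist())
E
```

```text
[ 0.5770184  -0.24520363  0.15149429] [-0.05717797  0.24117797  0.22008377] 0.01723889717284167
[([313.1, 235.9], 0.58)] [([308.3, 199.6], 0.64)]
80 [[283.0, 147.0], [287.0, 256.0], [289.0, 347.0]]
90 [[323.0, 147.0], [322.0, 255.0], [322.0, 346.0]]
95 [[342.0, 146.0], [340.0, 253.0], [338.0, 343.0]]
[  1.   2. -14.] [ 0.15  -0.    -0.002]
ears pred [[300.68435553 113.37652275]] [[381.66474108 228.71261937]
 [384.43984789 194.64118341]]
scene [('bail_grip', [388.9, 199.2], 0.68), ('bail_grip', [309.0, 201.1], 0.53)]
top [('bail_grip', [435.2, 197.1], 0.66)]
120 [208, 210, 210, 209, 210, 209, 210, 211, 211, 210, 210, 210, 212, 212, 216, 135, 140, 132, 214, 72, 95, 95, 131, 129, 206, 211, 211, 211, 213, 214, 213, 211, 214, 218, 125, 125, 126, 129, 127, 129, 126, 128, 127, 126, 128, 126, 128, 125, 126, 128, 128, 128]
140 [211, 210, 209, 211, 211, 212, 212, 210, 212, 198, 134, 139, 137, 204, 224, 172, 127, 194, 205, 220, 141, 93, 156, 199, 117, 172, 221, 203, 198, 212, 212, 213, 211, 213, 150, 125, 130, 128, 127, 127, 127, 129, 126, 128, 127, 128, 125, 126, 126, 126, 125, 126]
160 [211, 210, 211, 211, 210, 210, 142, 138, 192, 200, 95, 91, 140, 135, 166, 221, 226, 221, 221, 225, 229, 192, 230, 229, 241, 229, 86, 97, 92, 93, 77, 213, 197, 215, 214, 161, 129, 127, 127, 128, 126, 129, 127, 128, 128, 127, 128, 128, 129, 128, 129, 128]
180 [139, 141, 140, 140, 141, 139, 200, 177, 108, 74, 91, 212, 131, 134, 124, 216, 221, 217, 217, 220, 224, 193, 232, 241, 240, 226, 231, 98, 99, 98, 100, 97, 93, 209, 214, 215, 117, 129, 125, 126, 125, 128, 128, 128, 130, 126, 127, 125, 127, 127, 127, 128]
```

{"fn": "servo_tool", "kwargs": {
  "rows": "0.8 0 1 -3 0.05 0 0;0.8 0 2 -6 0.1 0 0;0.8 1 2 -10 0.15 0 0;0.8 1 2 -10 0.15 0 0;0.8 1 2 -10 0.15 0 0"
}}

```text
clock: 13.43
tcp_pos: [0.5775, -0.2444, 0.1614]
ee_rot: [3.14, -0.0, 1.345]
contact_force: [-0.2, -0.2, -0.2]
grip_width: 0.0172
grip_force: 0.0
```

{"fn": "servo_tool", "kwargs": {
  "rows": "1 0 0 0 0 0 0;1 0 0 0 0 0 0;1 0 0 0 0 0 0;1 0 0 0 0 0 0;1 0 0 0 0 0 0",
  "squeeze": 50
}}

```text
clock: 13.85
tcp_pos: [0.5772, -0.2443, 0.1619]
ee_rot: [3.141, -0.001, 1.344]
contact_force: [0.5, 0.6, -0.1]
grip_width: 0.0
grip_force: 0.0
```

```bash
python3 est.py
python3 - <<'E'
from h import *
s=env.sense(); py=np.array([-px[1],px[0],0])
print(s['ee_rot'])
for th in (80,90,95): 
    P=g(np.radians(th)); print(th,proj('wrist',[P+.05*py,P,P-.05*py],s).round(0).tolist())
print('ear pred',proj('wrist',[C+.06*py],s))
im=cv2.imread('pics/w7.png');vs=viewer.capture('scene')[:,:,::-1]
cv2.imwrite('pics/c9.png',np.hstack([cv2.resize(vs[140:290,280:480],(400,300)),cv2.resize(im,(400,300))]))
E
```

```text
[ 0.57723269 -0.24426633  0.16189244] [ 0.47067243  0.61839469 -0.07891185] 3.276549506355535e-05
[([318.0, 187.6], 0.61)] [([317.7, 193.0], 0.86)]
[ 3.14105294e+00 -5.97395266e-04  1.34420520e+00]
80 [[283.0, 146.0], [286.0, 246.0], [289.0, 332.0]]
90 [[319.0, 146.0], [319.0, 248.0], [319.0, 334.0]]
95 [[337.0, 146.0], [336.0, 247.0], [335.0, 333.0]]
ear pred [[319.02998947 114.28862399]]
```

View pics/c9.png

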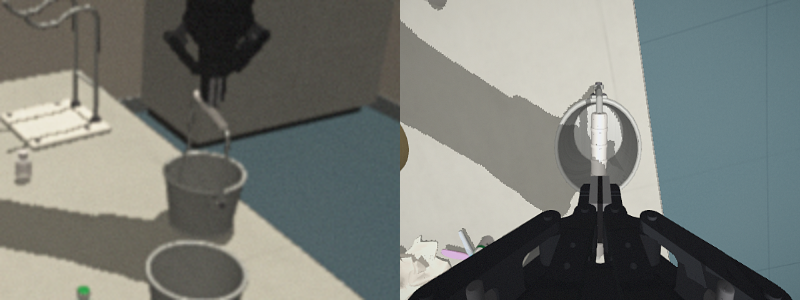

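The handle now stands upright. The pail is upright and the bar is at column 600 of the composite. The fingers shut on nothing, though, so I'll compare the heights of the bar and the fingertips.

Run:
```python
from h import *
s=env.sense(); M=R.from_euler('xyz',s['ee_rot']); py=np.array([-px[1],px[0],0])
for z in (-.03,-.01,0,.01,.02,.025,.03): print(z,proj('scene',[s['tcp_pos']+M.apply([0,0,z])])[0].round(1))
im=cv2.cvtColor(viewer.capture('scene'),cv2.COLOR_RGB2GRAY)
print('cols 376..402'); 
for r in range(176,214,2): print(r,im[r,376:404,].tolist())
w=cv2.cvtColor(cv2.imread('pics/w7.png'),cv2.COLOR_BGR2GRAY)
for r in range(138,240,10): print(r,w[r,300:344:2].tolist())
for zz in(.13,.145,.16,.17):
    P=np.array([C[0],C[1],zz]); print(zz,proj('wrist',[P+.05*py,P+.05*py-.006*px,P+.05*py+.006*px],s).round(0).tolist(),proj('scene',[P+.05*py,P,P-.05*py]).round(0).tolist())
```

```text
-0.03 [385.7 182.5]
-0.01 [385.  190.1]
0 [384.7 193.9]
0.01 [384.4 197.6]
0.02 [384.1 201.3]
0.025 [384.  203.1]
0.03 [383.8 204.9]
cols 376..402
176 [38, 31, 32, 29, 24, 25, 31, 27, 26, 30, 26, 21, 19, 26, 22, 25, 23, 26, 35, 48, 55, 69, 57, 57, 68, 75, 77, 80]
178 [71, 72, 74, 67, 41, 27, 30, 23, 30, 28, 43, 38, 34, 37, 43, 32, 22, 51, 68, 78, 83, 82, 79, 78, 80, 80, 80, 76]
180 [73, 74, 80, 71, 42, 24, 22, 25, 34, 67, 78, 61, 47, 65, 65, 40, 37, 69, 81, 81, 81, 82, 78, 79, 82, 79, 78, 79]
182 [75, 74, 71, 71, 44, 28, 27, 29, 40, 74, 76, 54, 45, 68, 64, 34, 36, 71, 80, 78, 77, 77, 82, 75, 77, 79, 77, 82]
184 [73, 91, 102, 83, 37, 29, 26, 29, 42, 70, 71, 49, 51, 67, 62, 36, 31, 66, 81, 78, 77, 79, 81, 77, 81, 75, 77, 80]
186 [104, 176, 207, 145, 62, 27, 26, 27, 45, 75, 75, 49, 56, 69, 54, 35, 48, 73, 80, 80, 81, 79, 79, 83, 83, 77, 79, 78]
188 [84, 123, 157, 142, 76, 36, 23, 28, 56, 78, 71, 50, 62, 73, 50, 38, 70, 83, 82, 79, 78, 79, 80, 81, 84, 78, 78, 80]
190 [74, 77, 89, 122, 108, 70, 41, 39, 56, 73, 63, 49, 64, 76, 62, 56, 74, 79, 79, 80, 79, 80, 77, 79, 83, 77, 79, 81]
192 [73
[... 2256 characters left out ...]
, 170, 174, 172, 171, 168, 156, 232, 144, 207, 129, 111, 108, 112, 95, 96, 95]
228 [87, 86, 84, 136, 153, 162, 170, 171, 173, 174, 168, 163, 158, 148, 134, 108, 110, 112, 108, 111, 108, 108]
238 [87, 88, 86, 90, 87, 88, 88, 89, 56, 17, 12, 15, 87, 87, 90, 88, 89, 83, 110, 109, 110, 107]
0.13 [[319.0, 139.0], [308.0, 139.0], [330.0, 139.0]] [[377.0, 197.0], [384.0, 206.0], [391.0, 215.0]]
0.145 [[319.0, 142.0], [307.0, 142.0], [331.0, 142.0]] [[377.0, 192.0], [384.0, 200.0], [392.0, 209.0]]
0.16 [[319.0, 146.0], [306.0, 146.0], [332.0, 146.0]] [[377.0, 186.0], [384.0, 195.0], [392.0, 204.0]]
0.17 [[319.0, 149.0], [305.0, 149.0], [333.0, 149.0]] [[378.0, 183.0], [385.0, 191.0], [393.0, 200.0]]
```

The bar is where predicted, at z≈0.16. Both views show the fingertips about at the TCP's own height rather than 25 mm ahead of it, so the grip has to go about 27 mm deeper.

{"fn": "servo_tool", "kwargs": {
  "rows": "0.5 0 0 -3 0 0 0;0.5 0 0 -3 0 0 0;0.5 0 0 -3 0 0 0;0.5 0 0 -3 0 0 0;0.5 0 0 0 0 0 0"
}}

```text
clock: 14.52
tcp_pos: [0.5775, -0.2444, 0.1621]
ee_rot: [3.141, -0.0, 1.344]
contact_force: [1.0, -0.1, -0.0]
grip_width: 0.0431
grip_force: 0.0
```

{"fn": "servo_tool", "kwargs": {
  "rows": "0.5 0 0 6 0 0 0;0.5 0 0 12 0 0 0;0.5 0 0 18 0 0 0;0.5 0 0 24 0 0 0;0.5 0 0 28 0 0 0"
}}

```text
clock: 14.93
tcp_pos: [0.5771, -0.2441, 0.1327]
ee_rot: [-3.141, -0.001, 1.344]
contact_force: [0.2, 0.0, -0.4]
grip_width: 0.0428
grip_force: 0.0
```

{"fn": "servo_tool", "kwargs": {
  "rows": "1 0 0 0 0 0 0;1 0 0 0 0 0 0;1 0 0 0 0 0 0;1 0 0 0 0 0 0;1 0 0 0 0 0 0",
  "squeeze": 50
}}

```text
clock: 15.35
tcp_pos: [0.5774, -0.2443, 0.134]
ee_rot: [3.141, -0.0, 1.344]
contact_force: [0.2, 0.5, -0.3]
grip_width: 0.0106
grip_force: 48.6
```

```bash
python3 est.py
python3 - <<'E'
from h import *
s=env.sense(); py=np.array([-px[1],px[0],0])
for th in (80,90,95): 
    P=g(np.radians(th)); print(th,proj('wrist',[P+.05*py,P,P-.05*py],s).round(0).tolist())
print('ear pred',proj('wrist',[C+.06*py],s))
w=cv2.cvtColor(cv2.imread('pics/w7.png'),cv2.COLOR_BGR2GRAY)
for r in range(100,240,10): print(r,w[r,294:344:2].tolist())
E
```

```text
[ 0.57744379 -0.24429823  0.13398636] [ 0.1913995   0.47407405 -0.25090937] 0.010581878402917595
[([318.7, 238.0], 0.96)] [([319.7, 204.5], 0.78)]
80 [[274.0, 156.0], [279.0, 275.0], [283.0, 373.0]]
90 [[318.0, 156.0], [319.0, 277.0], [319.0, 376.0]]
95 [[341.0, 156.0], [339.0, 276.0], [337.0, 375.0]]
ear pred [[318.78728053 116.10288247]]
100 [208, 208, 208, 208, 207, 209, 210, 209, 210, 210, 210, 209, 208, 210, 209, 209, 209, 209, 210, 211, 209, 211, 209, 204, 204]
110 [209, 208, 209, 211, 209, 211, 211, 211, 209, 194, 194, 192, 193, 191, 202, 211, 210, 209, 208, 210, 211, 212, 212, 209, 205]
120 [210, 219, 124, 133, 137, 138, 140, 144, 132, 136, 91, 93, 94, 94, 130, 153, 204, 210, 209, 210, 211, 211, 211, 212, 210]
130 [139, 139, 139, 137, 92, 88, 85, 119, 127, 130, 100, 122, 128, 131, 130, 123, 113, 125, 117, 207, 213, 213, 213, 212, 212]
140 [223, 185, 132, 129, 117, 192, 183, 178, 170, 164, 131, 174, 190, 196, 194, 185, 143, 191, 193, 197, 213, 227, 239, 227, 214]
150 [137, 141, 128, 222, 220, 220, 214, 221, 219, 225, 164, 172, 191, 196, 194, 186, 144, 218, 225, 221, 224, 226, 
[... 345 characters left out ...]
238, 238, 238, 238, 237, 168, 217, 204, 165, 217, 212, 213]
190 [133, 135, 135, 134, 139, 142, 194, 213, 221, 230, 236, 238, 239, 239, 239, 239, 239, 234, 228, 219, 205, 169, 199, 217, 215]
200 [136, 134, 136, 135, 138, 133, 165, 193, 208, 224, 231, 238, 238, 239, 238, 238, 238, 235, 226, 212, 203, 133, 134, 134, 133]
210 [132, 135, 134, 137, 137, 140, 151, 196, 212, 225, 232, 238, 238, 239, 238, 238, 236, 235, 225, 213, 191, 127, 132, 133, 132]
220 [99, 120, 130, 135, 137, 138, 138, 153, 158, 210, 238, 242, 206, 190, 185, 239, 237, 235, 223, 210, 184, 153, 122, 95, 91]
230 [89, 88, 88, 89, 90, 86, 140, 153, 162, 166, 169, 172, 173, 173, 170, 164, 158, 158, 136, 211, 181, 105, 106, 112, 110]
```

The bar is gripped firmly (10.6 mm, 49 N) with the handle upright and the pail standing. Next I'll lift it and carry it round to the front of the hooks.

```bash
cat >> h.py <<'E'
sy=.08; S=np.array([.487,.088]); ux=np.array([np.cos(sy),np.sin(sy)]); uy=np.array([-ux[1],ux[0]])
def B(xy,bz,yaw): return (np.array([xy[0],xy[1],bz-.032]),0,yaw)
def H(dx,bz): return B(S+dx*ux+.0035*uy,bz,sy)
E
python3 -c "
from h import *
plan([B((.5774,-.2443),.25,-.225),B((.45,-.14),.25,-.12),H(-.07,.25)])"
```

```text
[  0.   0. -90.] [ 0.001 -0.001 -0.002]
[  73. -147.   -0.] [ 0.     0.    -0.105]
[110. -30.  -0.] [-0.   0.  -0.1]
[113. -19.  -0.] [-0.   0.  -0.1]
```

{"fn": "servo_tool", "kwargs": {
  "rows": "1 0 0 -8 0 0 0;1 0 0 -25 0 0 0;1 0 0 -50 0 0 0;1 0 0 -75 0 0 0;1 0 0 -90 0 0 0"
}}

```text
clock: 15.92
tcp_pos: [0.5775, -0.2448, 0.2267]
ee_rot: [3.139, -0.0, 1.344]
contact_force: [-0.4, -0.4, -2.3]
grip_width: 0.0101
grip_force: 48.8
```

{"fn": "servo_tool", "kwargs": {
  "rows": "1 3 -6 0 0 0 -0.005;1 10 -20 0 0 0 -0.015;1 20 -40 0 0 0 -0.03;1 31 -62 0 0 0 -0.045;1 41 -83 0 0 0 -0.06"
}}

```text
clock: 16.33
tcp_pos: [0.5039, -0.1846, 0.223]
ee_rot: [-3.141, -0.001, 1.405]
contact_force: [1.2, 0.5, -1.7]
grip_width: 0.0103
grip_force: 48.8
```

{"fn": "servo_tool", "kwargs": {
  "rows": "1 10 -18 0 0 0 -0.01;1 19 -34 0 0 0 -0.02;1 27 -47 0 0 0 -0.03;1 34 -56 0 0 0 -0.04;1 40 -62 0 0 0 -0.045"
}}

```text
clock: 16.75
tcp_pos: [0.4497, -0.1349, 0.2234]
ee_rot: [-3.141, -0.001, 1.45]
contact_force: [0.3, -0.3, -3.4]
grip_width: 0.0101
grip_force: 48.8
```

```bash
python3 -c "
from h import *
s=env.sense();print(s['qpos'],s['contact_force'],s['tcp_pos']);plan([H(-.07,.25)])"
```

```text
[-0.55216386  0.42573597  0.95568339  2.02909238 -0.44389153  0.90748141
  0.52341902] [ 0.25598618 -0.31905175 -3.38161388] [ 0.44969469 -0.13490642  0.22338824]
[108. -30.  -0.] [-0.    -0.001 -0.1  ]
[110. -19.  -0.] [-0.    -0.001 -0.1  ]
```

{"fn": "servo_tool", "kwargs": {
  "rows": "1 10 -4 0 0 0 -0.01;1 30 -10 0 0 0 -0.03;1 54 -16 0 0 0 -0.05;1 80 -24 0 0 0 -0.08;1 108 -30 0 0 0 -0.1"
}}

```text
clock: 17.17
tcp_pos: [0.4335, -0.0243, 0.2236]
ee_rot: [3.142, -0.0, 1.55]
contact_force: [1.2, 0.8, -1.5]
grip_width: 0.0105
grip_force: 48.8
```

{"fn": "servo_tool", "kwargs": {
  "rows": "1 24 -6 0 0 0 -0.02;1 48 -12 0 0 0 -0.05;1 72 -16 0 0 0 -0.07;1 94 -19 0 0 0 -0.09;1 106 -19 0 0 0 -0.1"
}}

```text
clock: 17.58
tcp_pos: [0.4169, 0.0837, 0.2236]
ee_rot: [-3.141, -0.001, 1.653]
contact_force: [-0.5, -0.0, -2.6]
grip_width: 0.0106
grip_force: 48.8
```

{"fn": "servo_tool", "kwargs": {
  "rows": "1 0 0 0 0 0 0;1 0 0 0 0 0 0;1 0 0 0 0 0 0;1 0 0 0 0 0 0;1 0 0 0 0 0 0"
}}

```text
clock: 18.0
tcp_pos: [0.4178, 0.0804, 0.2239]
ee_rot: [3.141, -0.0, 1.648]
contact_force: [-0.4, 0.2, -2.8]
grip_width: 0.01
grip_force: 48.8
```

Run:
```python
from h import *
s=env.sense();print(s['qpos'],s['contact_force'],s['tcp_pos'],s['grip_width']);plan([H(-.07,.25)]);plan([H(0.0,.25),H(0,.197)])
for n in('wrist','scene','top'):
    im=viewer.capture(n); cv2.imwrite(f'pics/{n}9.png',im[:,:,::-1])
    print(n,[(k,np.round(d['centre']).tolist(),round(d['p'],2)) for k in('bail_grip','pail','hook_stand','saddle') for d in finder.recognise(k,n)])
b=s['tcp_pos']+[0,0,.026]
print('pred bar scene',proj('scene',[b]),'top',proj('top',[b]),'saddle wrist',proj('wrist',[np.r_[S-.036*ux+.034*uy,.213],np.r_[S-.036*ux-.034*uy,.213]],s))
```

```text
[-1.1113309   0.32929669  0.98086053  2.12949248 -0.36375667  0.85726053
  0.16450188] [-0.43476511  0.24932337 -2.78392767] [0.41781904 0.08040781 0.2238685 ] 0.009968201542893731
[ 6. -0. -0.] [ 0.001 -0.    -0.003]
[ 6. 70. -0.] [ 0.001 -0.    -0.003]
[ 0. -0. 53.] [0. 0. 0.]
wrist [('bail_grip', [320.0, 238.0], 0.75), ('bail_grip', [447.0, 162.0], 0.54), ('pail', [320.0, 203.0], 0.58), ('hook_stand', [449.0, 160.0], 0.62), ('saddle', [447.0, 158.0], 0.59)]
scene [('bail_grip', [282.0, 141.0], 0.59), ('pail', [280.0, 170.0], 0.92), ('hook_stand', [309.0, 200.0], 0.76), ('saddle', [311.0, 196.0], 0.71), ('saddle', [320.0, 294.0], 0.64)]
top [('bail_grip', [232.0, 209.0], 0.56), ('pail', [234.0, 208.0], 0.96), ('pail', [288.0, 218.0], 0.24), ('hook_stand', [235.0, 171.0], 0.66), ('saddle', [237.0, 171.0], 0.73)]
pred bar scene [[275.78514276 132.11414288]] top [[215.41553298 207.58045383]] saddle wrist [[388.66346839 171.34425236]
 [381.98411096 293.44112752]]
```

Run:
```python
from h import *
s=env.sense()
w=cv2.cvtColor(cv2.imread('pics/wrist9.png'),cv2.COLOR_BGR2GRAY)
for r in range(150,196,3): print(r,w[r,364:448:3].tolist())
for dx in(-.036,-.02,0,.016): print(dx,proj('wrist',[np.r_[S+dx*ux+.034*uy,.190-.004+(.025 if dx<-.03 else 0)]],s).round(0))
g2=cv2.imread('pics/top9.png',0)
print('top'); 
for r in range(184,200,1): print(r,g2[r,196:244].tolist()[::1])
print(proj('top',[np.r_[S-.036*ux+k*.034*uy,.211] for k in(1,-1)]))
```

```text
150 [82, 215, 217, 217, 218, 218, 217, 218, 218, 219, 219, 221, 218, 209, 204, 185, 136, 94, 94, 110, 122, 125, 124, 120, 116, 118, 118, 116]
153 [120, 104, 200, 218, 217, 216, 219, 209, 74, 100, 109, 71, 100, 109, 137, 142, 144, 151, 153, 155, 157, 173, 172, 172, 172, 172, 171, 172]
156 [113, 119, 104, 207, 217, 218, 149, 118, 142, 152, 152, 140, 124, 135, 143, 163, 165, 166, 167, 167, 162, 210, 207, 207, 207, 204, 205, 202]
159 [77, 112, 166, 95, 206, 221, 108, 145, 162, 170, 172, 164, 136, 143, 139, 167, 167, 169, 167, 165, 162, 176, 175, 177, 176, 176, 178, 177]
162 [74, 76, 173, 211, 165, 163, 129, 158, 176, 203, 194, 176, 155, 142, 139, 156, 151, 143, 131, 130, 132, 136, 135, 134, 132, 126, 127, 130]
165 [74, 73, 99, 173, 205, 141, 126, 158, 176, 194, 196, 178, 152, 130, 170, 192, 219, 224, 220, 219, 217, 219, 216, 218, 218, 217, 217, 218]
168 [74, 74, 74, 108, 179, 190, 105, 151, 167, 174, 175, 167, 180, 216, 216, 217, 216, 216, 217, 216, 216, 216, 216, 216, 216, 216, 215, 218]
171 [77, 74, 72, 66, 151, 200, 157, 117, 144, 154, 151, 144, 221, 216, 217, 216, 217, 216, 216, 215,
[... 3878 characters left out ...]
, 54, 55, 56, 56, 56, 55, 55, 54, 53, 55, 67, 97, 127]
197 [8, 7, 8, 12, 2, 10, 14, 20, 28, 30, 32, 32, 31, 28, 33, 41, 42, 36, 27, 14, 13, 13, 10, 25, 45, 52, 51, 51, 52, 54, 52, 54, 55, 56, 59, 61, 62, 63, 67, 71, 67, 63, 59, 57, 55, 57, 67, 98]
198 [7, 11, 10, 11, 10, 8, 12, 25, 29, 30, 30, 30, 28, 33, 32, 42, 44, 34, 27, 16, 9, 8, 10, 21, 39, 47, 50, 52, 52, 53, 54, 57, 60, 63, 69, 81, 85, 88, 96, 109, 96, 86, 83, 78, 75, 71, 63, 70]
199 [8, 8, 6, 7, 8, 8, 17, 27, 30, 31, 31, 30, 31, 29, 34, 42, 46, 37, 25, 17, 10, 9, 8, 12, 32, 44, 52, 51, 52, 56, 59, 65, 75, 83, 95, 120, 126, 129, 137, 151, 138, 129, 126, 125, 122, 116, 96, 73]
[[202.11180857 194.70599483]
 [234.81491216 191.59504523]]
```

The wrist view puts the left tip at about (391,163) against a predicted (388,172), so the stand lies about 3.5 mm further to +y. I'll correct for that and move in over the saddles.

{"fn": "servo_tool", "kwargs": {
  "rows": "1 3 0 0 0 0 0;1 6 0 0 0 0 0;1 9 0 0 0 0 0;1 9 5 0 0 0 0;1 9 12 0 0 0 0"
}}

```text
clock: 19.17
tcp_pos: [0.4292, 0.0917, 0.2239]
ee_rot: [3.141, -0.001, 1.65]
contact_force: [-0.0, 0.4, -2.7]
grip_width: 0.0104
grip_force: 48.8
```

{"fn": "servo_tool", "kwargs": {
  "rows": "1 0 12 0 0 0 0;1 0 27 0 0 0 0;1 0 42 0 0 0 0;1 0 53 0 0 0 0;1 0 59 0 0 0 0"
}}

```text
clock: 19.58
tcp_pos: [0.4895, 0.0957, 0.2237]
ee_rot: [3.141, 0.0, 1.649]
contact_force: [-0.2, -0.6, -2.2]
grip_width: 0.0101
grip_force: 48.8
```

{"fn": "servo_tool", "kwargs": {
  "rows": "1 0 0 0 0 0 0;1 0 0 5 0 0 0;1 0 0 12 0 0 0;1 0 0 19 0 0 0;1 0 0 25 0 0 0"
}}

```text
clock: 20.0
tcp_pos: [0.4872, 0.0959, 0.198]
ee_rot: [-3.141, -0.001, 1.65]
contact_force: [-0.5, -0.5, -1.9]
grip_width: 0.0109
grip_force: 48.8
```

Run:
```python
from h import *
S=S+.0035*uy+.0015*ux
s=env.sense();print(s['contact_force'],s['tcp_pos'],s['ee_rot'],s['grip_width'])
d=s['tcp_pos'][:2]-S; print('rel saddle',d@ux,d@uy)
im=viewer.capture('wrist'); cv2.imwrite('pics/wrist10.png',im[:,:,::-1]); w=cv2.cvtColor(im,cv2.COLOR_RGB2GRAY)
P=[np.r_[S+dx*ux+.034*uy,.186] for dx in(-.02,0,.016)]; print(proj('wrist',P,s).round(0))
b=s['tcp_pos']+[0,0,.026]-.0035*np.r_[uy,0]; print('bar end',proj('wrist',[b+.05*np.r_[uy,0]],s).round(0))
for r in range(100,236,4): print(r,w[r,286:356:3].tolist())
```

```text
[-0.51756104 -0.52350553 -1.91391489] [0.48718445 0.09593373 0.19796526] [-3.14142617e+00 -5.76994859e-04  1.64952839e+00] 0.010928359386692555
rel saddle -0.000682115565186541 0.004393619140408234
[[282. 184.]
 [322. 184.]
 [354. 184.]]
bar end [[321. 165.]]
100 [195, 196, 195, 194, 195, 195, 196, 197, 196, 195, 196, 194, 196, 195, 197, 197, 194, 195, 194, 196, 197, 197, 198, 197]
104 [194, 196, 194, 195, 195, 195, 195, 196, 196, 196, 196, 196, 196, 196, 196, 196, 196, 197, 195, 195, 196, 198, 197, 196]
108 [183, 200, 199, 200, 198, 177, 198, 199, 200, 202, 202, 198, 199, 198, 198, 198, 199, 200, 196, 197, 196, 198, 197, 197]
112 [222, 220, 218, 198, 201, 199, 221, 220, 206, 82, 112, 107, 60, 221, 215, 216, 217, 215, 215, 217, 217, 217, 215, 214]
116 [230, 217, 174, 157, 157, 155, 222, 190, 145, 162, 84, 80, 183, 125, 227, 226, 226, 226, 226, 225, 227, 226, 226, 226]
120 [158, 99, 66, 62, 160, 226, 226, 224, 122, 104, 83, 83, 110, 134, 228, 226, 226, 226, 226, 226, 226, 226, 226, 226]
124 [159, 67, 116, 64, 156, 157, 149, 148, 218, 81, 113, 119, 117, 227, 227, 226, 226, 227, 226, 22
[... 2600 characters left out ...]
145, 87]
212 [71, 117, 120, 121, 122, 125, 128, 121, 140, 158, 160, 157, 152, 147, 130, 198, 159, 193, 197, 195, 198, 179, 89, 91]
216 [77, 75, 106, 124, 126, 123, 119, 146, 154, 159, 163, 162, 159, 154, 143, 206, 105, 197, 197, 190, 133, 87, 93, 90]
220 [80, 78, 83, 78, 107, 120, 185, 137, 150, 157, 160, 162, 159, 152, 148, 135, 105, 194, 131, 89, 95, 95, 88, 89]
224 [80, 77, 81, 82, 85, 85, 97, 139, 151, 157, 160, 162, 159, 154, 148, 134, 113, 95, 98, 96, 98, 96, 92, 89]
228 [77, 82, 81, 81, 81, 82, 80, 138, 151, 157, 161, 162, 159, 153, 148, 133, 112, 99, 96, 94, 96, 96, 92, 93]
232 [84, 84, 83, 85, 87, 84, 103, 140, 149, 159, 159, 163, 160, 153, 148, 133, 108, 99, 98, 97, 96, 92, 94, 89]
```

The rod shows at rows 180–192, under the bar about 8 mm inside its end (row 164). I'll lower into the saddles.

{"fn": "servo_tool", "kwargs": {
  "rows": "1 0 0 5 0 0 0;1 0 0 11 0 0 0;1 0 0 16 0 0 0;1 0 0 20 0 0 0;1 0 0 24 0 0 0"
}}

```text
clock: 20.47
tcp_pos: [0.4878, 0.0958, 0.1745]
ee_rot: [3.141, -0.0, 1.649]
contact_force: [-0.5, -0.9, -2.2]
grip_width: 0.0103
grip_force: 48.8
```

{"fn": "servo_tool", "kwargs": {
  "rows": "1 0 0 1 0 0 0;1 0 0 2 0 0 0;1 0 0 3 0 0 0;1 0 0 3 0 0 0;1 0 0 3 0 0 0"
}}

```text
clock: 20.88
tcp_pos: [0.4879, 0.0958, 0.172]
ee_rot: [3.141, -0.0, 1.649]
contact_force: [0.0, 0.4, -2.0]
grip_width: 0.0105
grip_force: 48.8
```

{"fn": "servo_tool", "kwargs": {
  "rows": "1 0 0 1 0 0 0;1 0 0 2 0 0 0;1 0 0 3 0 0 0;1 0 0 3 0 0 0;1 0 0 3 0 0 0"
}}

```text
clock: 21.3
tcp_pos: [0.488, 0.0959, 0.1694]
ee_rot: [3.141, -0.001, 1.649]
contact_force: [-3.9, 0.3, 11.3]
grip_width: 0.0103
grip_force: 50.3
```

{"fn": "servo_tool", "kwargs": {
  "rows": "1 0 0 1 0 0 0;1 0 0 2 0 0 0;1 0 0 2 0 0 0;1 0 0 2 0 0 0;1 0 0 2 0 0 0"
}}

```text
clock: 21.72
tcp_pos: [0.4882, 0.0959, 0.1686]
ee_rot: [3.14, -0.003, 1.649]
contact_force: [-15.2, 1.1, 49.3]
grip_width: 0.0103
grip_force: 53.8
```

It's seated (firm contact). I'll back off the pressing, then release.

{"fn": "servo_tool", "kwargs": {
  "rows": "1 0 0 -1 0 0 0;1 0 0 -3 0 0 0;1 0 0 -3 0 0 0;1 0 0 -3 0 0 0;1 0 0 -3 0 0 0"
}}

```text
clock: 22.13
tcp_pos: [0.4879, 0.0958, 0.1698]
ee_rot: [3.141, -0.0, 1.649]
contact_force: [0.3, 0.3, -0.8]
grip_width: 0.0105
grip_force: 49.0
```

```bash
python3 -c "
from h import *
s=env.sense();print(s['contact_force'],s['moment'],s['tcp_pos'])"
```

```text
[ 0.29868957  0.29518287 -0.76326737] [ 0.06380759 -0.05849878 -0.00350102] [0.48788472 0.09583129 0.16978998]
```

{"fn": "servo_tool", "kwargs": {
  "rows": "0.8 0 0 0 0 0 0;0.75 0 0 0 0 0 0;0.7 0 0 0 0 0 0;0.6 0 0 0 0 0 0;0.5 0 0 0 0 0 0"
}}

```text
clock: 22.55
tcp_pos: [0.4878, 0.0958, 0.1699]
ee_rot: [3.141, -0.0, 1.649]
contact_force: [0.1, -0.1, 0.1]
grip_width: 0.0424
grip_force: 0.0
```

```bash
cat > chk.py <<'E'
from h import *
s=env.sense();print(s['contact_force'],s['tcp_pos'],s['grip_width'])
im=viewer.capture('wrist'); w=cv2.cvtColor(im,cv2.COLOR_RGB2GRAY)
for r in range(150,226,8): print(r,w[r,280:360:4].tolist())
for n in('wrist','scene','top'):
    im=viewer.capture(n); print(n,[(k,np.round(d['centre']).tolist(),round(d['p'],2)) for k in('bail_grip','pail') for d in finder.recognise(k,n)[:2]])
b=np.r_[S+.0035*uy,.196]; print('pred bar',proj('scene',[b,b-[0,0,.16],b-[0,0,.12]]).round(0).tolist(),proj('top',[b,b-[0,0,.12]]).round(0).tolist(),proj('wrist',[b,b-[0,0,.12]]).round(0).tolist())
E
python3 chk.py
```

```text
[ 0.11220881 -0.11017408  0.07708107] [0.48784395 0.09576779 0.16989159] 0.04239893308734034
150 [156, 85, 68, 69, 143, 205, 205, 207, 206, 162, 183, 172, 209, 203, 211, 212, 124, 90, 68, 151]
158 [70, 70, 89, 123, 125, 126, 127, 131, 126, 164, 184, 172, 124, 125, 130, 122, 126, 127, 123, 101]
166 [69, 116, 127, 124, 122, 114, 175, 178, 210, 224, 227, 226, 224, 202, 158, 203, 207, 207, 212, 124]
174 [94, 125, 126, 122, 122, 124, 114, 180, 211, 225, 227, 225, 223, 203, 177, 199, 203, 203, 200, 162]
182 [116, 124, 125, 122, 121, 124, 110, 179, 211, 224, 227, 224, 224, 203, 127, 121, 123, 193, 200, 203]
190 [106, 126, 125, 126, 125, 125, 133, 200, 217, 226, 225, 226, 222, 207, 140, 123, 122, 123, 202, 205]
198 [103, 105, 111, 120, 118, 120, 110, 164, 212, 224, 225, 225, 222, 200, 167, 173, 172, 172, 171, 173]
206 [112, 110, 107, 122, 124, 123, 113, 142, 153, 154, 218, 224, 227, 200, 191, 192, 193, 193, 194, 197]
214 [74, 77, 75, 99, 123, 121, 127, 150, 159, 141, 137, 126, 229, 211, 182, 192, 194, 201, 101, 88]
222 [76, 79, 81, 79, 85, 79, 113, 140, 154, 160, 161, 155, 147, 128, 194, 144, 92, 91, 88, 89]
wrist [('bail_grip', [319.0, 242.0], 0.64), ('pail', [322.0, 217.0], 0.72)]
scene [('pail', [300.0, 180.0], 0.94)]
top [('bail_grip', [233.0, 179.0], 0.5), ('pail', [233.0, 179.0], 0.58)]
pred bar [[297.0, 146.0], [298.0, 194.0], [298.0, 183.0]] [[218.0, 177.0], [231.0, 185.0]] [[317.0, 285.0], [318.0, 200.0]]
```

Released, and the bar is staying put in the saddles. I'll retract straight up.

{"fn": "servo_tool", "kwargs": {
  "rows": "0.5 0 0 -8 0 0 0;0.5 0 0 -20 0 0 0;0.5 0 0 -35 0 0 0;0.5 0 0 -50 0 0 0;0.5 0 0 -65 0 0 0"
}}

```text
clock: 23.47
tcp_pos: [0.4879, 0.0955, 0.2367]
ee_rot: [3.141, -0.0, 1.649]
contact_force: [0.1, 0.7, 0.0]
grip_width: 0.0426
grip_force: 0.0
```

{"fn": "servo_tool", "kwargs": {
  "rows": "0.5 0 0 -20 0 0 0;0.5 0 0 -40 0 0 0;0.5 0 0 -60 0 0 0;0.5 0 0 -80 0 0 0;0.5 0 0 -90 0 0 0"
}}

```text
clock: 23.88
tcp_pos: [0.4883, 0.0954, 0.3278]
ee_rot: [3.139, -0.001, 1.649]
contact_force: [-0.8, 0.5, 0.8]
grip_width: 0.0423
grip_force: 0.0
```

{"fn": "servo_tool", "kwargs": {
  "rows": "0.5 0 0 0 0 0 0;0.5 0 0 0 0 0 0;0.5 0 0 0 0 0 0;0.5 0 0 0 0 0 0;0.5 0 0 0 0 0 0"
}}

```text
clock: 24.3
tcp_pos: [0.4875, 0.0956, 0.3243]
ee_rot: [-3.141, 0.0, 1.649]
contact_force: [-0.5, 0.1, -0.4]
grip_width: 0.0428
grip_force: 0.0
```

Run:
```python
from h import *
s=env.sense();print(s['clock'],s['tcp_pos'],s['contact_force'])
fr={}
for n in('wrist','scene'):
    a=viewer.capture(n)
    for i in range(6): b=viewer.capture(n)
    print(n,'max diff',np.abs(cv2.GaussianBlur(a,(5,5),0).astype(int)-cv2.GaussianBlur(b,(5,5),0)).max())
    print([(k,np.round(d['centre']).tolist(),round(d['p'],2)) for k in('bail_grip','pail','vial_a','beaker') for d in finder.recognise(k,n)[:2]])
    cv2.imwrite(f'pics/end_{n}.png',b[:,:,::-1])
b=np.r_[S+.0035*uy,.196];print(proj('wrist',[b,b+.05*np.r_[uy,0],b-.05*np.r_[uy,0],b-[0,0,.085]],s).round(0).tolist())
g0=cv2.imread('pics/end_scene.png',0)
for r in range(130,206,3): print(r,g0[r,264:340:3].tolist())
```

```text
24.3 [0.48751103 0.09555948 0.32432945] [-0.48667846  0.09668122 -0.36158006]
wrist max diff 58
[('bail_grip', [319.0, 180.0], 0.58), ('bail_grip', [365.0, 151.0], 0.15), ('pail', [319.0, 171.0], 0.91), ('vial_a', [258.0, 239.0], 0.46)]
scene max diff 10
[('bail_grip', [300.0, 147.0], 0.45), ('vial_a', [320.0, 295.0], 0.76), ('beaker', [378.0, 284.0], 0.79)]
[[319.0, 188.0], [319.0, 130.0], [319.0, 241.0], [319.0, 168.0]]
130 [86, 90, 87, 91, 86, 89, 90, 91, 92, 93, 94, 86, 87, 91, 93, 85, 91, 89, 89, 92, 90, 90, 87, 87, 91, 91]
133 [88, 88, 90, 88, 91, 92, 90, 91, 93, 92, 90, 90, 93, 91, 85, 91, 85, 95, 92, 89, 89, 92, 87, 91, 89, 92]
136 [92, 90, 87, 92, 93, 92, 89, 89, 91, 89, 90, 87, 91, 89, 87, 100, 90, 89, 88, 91, 91, 87, 91, 90, 90, 89]
139 [88, 91, 89, 90, 89, 88, 77, 93, 91, 128, 82, 89, 90, 116, 152, 90, 80, 75, 87, 89, 88, 91, 91, 87, 93, 92]
142 [90, 86, 92, 91, 91, 88, 62, 76, 85, 163, 203, 94, 112, 86, 91, 96, 96, 85, 78, 94, 129, 91, 89, 91, 91, 94]
145 [87, 89, 94, 88, 91, 93, 89, 62, 89, 86, 105, 119, 128, 89, 93, 91, 100, 147, 102, 82, 71, 79, 95, 92, 93, 90]
148 [9
[... 1649 characters left out ...]
205, 163, 79, 180, 176, 92, 176, 183, 175, 123]
193 [178, 179, 179, 181, 181, 180, 183, 172, 71, 72, 74, 72, 77, 75, 69, 66, 187, 124, 158, 214, 178, 94, 176, 180, 179, 185]
196 [179, 179, 185, 181, 181, 177, 195, 163, 82, 72, 68, 77, 81, 75, 76, 143, 226, 230, 190, 224, 230, 77, 183, 177, 181, 180]
199 [175, 182, 180, 179, 181, 173, 173, 110, 121, 109, 102, 103, 112, 105, 115, 198, 226, 226, 228, 190, 173, 47, 121, 176, 176, 181]
202 [177, 180, 180, 183, 179, 177, 97, 120, 119, 120, 120, 121, 122, 124, 120, 113, 231, 226, 217, 190, 145, 225, 227, 216, 177, 180]
205 [182, 177, 180, 180, 160, 97, 93, 88, 121, 119, 116, 124, 121, 123, 118, 135, 193, 182, 221, 231, 194, 205, 168, 126, 174, 184]
```

The pail hangs level and still in the scene view, clear of the base, and the arm is well above it. I'll let it settle and then hand in.

{"fn": "servo_tool", "kwargs": {
  "rows": "0.5 0 0 0 0 0 0;0.5 0 0 0 0 0 0;0.5 0 0 0 0 0 0;0.5 0 0 0 0 0 0;0.5 0 0 0 0 0 0"
}}

```text
clock: 25.82
tcp_pos: [0.4877, 0.0957, 0.3249]
ee_rot: [3.141, -0.0, 1.649]
contact_force: [-0.3, -0.2, 0.2]
grip_width: 0.0428
grip_force: 0.0
```

```bash
python3 -c "
from h import *
a=viewer.capture('wrist')
for i in range(8): b=viewer.capture('wrist')
f=lambda x:cv2.GaussianBlur(x,(5,5),0).astype(int)
print(np.abs(f(a)-f(b)).max(), env.sense()['clock'])
print(env.hand_in())"
```

```text
85 26.2667
the job is handed in; nothing more can be done
None
```

The job is handed in at about 26 s (no verdict shown): the handle was swung up on the desk, sliding the pail a few mm, and the pail now hangs over both prongs, level and clear of the base; the scene view showed it still, but the last wrist frames still differed, which I didn't trace.

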